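# Prop the bin lid and set out jam jars on coasters

## Robot

A 6-joint arm with a two-finger parallel gripper is mounted at the origin on a cart in front of the work surface, level with it; the furniture and walls round the work are solid. World frame = base frame: x ahead of the robot, y to its left, z up, the work surface at z = 0. Lengths are in m, angles in degrees, forces in N, time in s.
With the tool pointing down it reaches from about 0.25 to 0.725 m from the base axis. Payload 9.7 kg.
Tool frame: the origin (TCP) lies midway between the tips of the shut fingers; the grasp point (between the pads) lies 19 mm behind it; z points along the fingers, x is the direction in which the jaws open and shut, and the axes are right-handed (so a half turn about z gives the same grasp; the last joint's range is limited). The gripper opens to 85 mm and grips with 20 to 120 N. Pads are 22 mm wide; open, the fingers measure 114 mm over their backs; the gripper's body (76 mm by 85 mm) begins 54 mm behind the grasp point. The pads swing forward as they close: fully open they stand 13 mm farther back than shut.
Start: joints at [74.943, 4.979, 10.078, 95.1, 0, 90], TCP at [0.143, 0.531, 0.231] pointing down, gripper open.
Joint ranges: [-179.16, 179.16], [-48.56, 103.87], [-65.8, 70.77], [-126.05, 130.52], [-82.76, 87.17], [-180, 180]. Speed limits (degrees/s): [127.2, 127.2, 147.25, 180, 180, 180].

## Interface

Orientations are given as [roll, pitch, yaw] about the fixed x, y, z axes, in that order (R = Rz(yaw) Ry(pitch) Rx(roll)).
In Python, from workcell import sensors, camera, get_calibration, bot, recognise, place_of gives the robot as it stands. The module is installed in compiled form; this text tells all that it offers.
- The arm moves only by the tool send_rows, never from a script. Its argument "plan" is a list of rows, each a list of 3 entries, a list of its own where there are three numbers: the shift along the tool's x, y, z normalised to -1 to 1, where 1 is 0.3 m, then the turn, a rotation vector about the tool's x, y, z normalised to -1 to 1, where 1 is pi rad, then the closure, from -1 (fully open) to 1 (shut). In form: [[[x, y, z], [rx, ry, rz], claw], ...]. A call has 1 to 10 rows; each row is the pose to reach, as a shift and turn from the pose commanded when the call began, along the tool's axes at that moment, turning the shorter way round; what a row does not reach only later rows make up. A row lasts 1/10 s, in which the tool goes at most 50 mm and 8.59 degrees, less where a joint would pass 70% of its speed; a pose out of reach is approached as far as the arm can. A call with a number of a shift or a turn outside -1 to 1 is refused whole. A call with a gripper value outside its range is refused whole. The fingers move at their own pace and stop on an object; "force" is the grip in N (left out, the last holds). Time passes only in rows, so rows that repeat a pose let the fingers close. It gives the time, the measured TCP pose, the force and the opening at its end, in the units of the state.
- sensors.get_obs(): the state, without advancing time (a new reading comes with each control period).
- camera(name): name is "side" or "top"; returns the picture (480x640x3 uint8, blue, green, red); there is no depth.
- get_calibration(name): a dict with "fx", "fy", "cx", "cy" (pixels), "k1" (the pictures are not rectified: a ray, as slopes to the right and down, at radius r is drawn at 1 + k1 r^2 times it, then the intrinsics apply), "R" (3x3) and "t" (3): a world point X has camera coordinates R X + t. Camera axes: x right, y down, z forward; pixel columns grow to the right and rows downward; lengths in m; the calibration is good to about 2 mm. A picture is of the moment at which its call begins. get_calibration takes no time and is no camera call.
- bot.job_done(): hands the job in, once; it reports no verdict.
Trained networks look in the newest picture that a camera, given by its name, has taken for a name from the list of things; names that differ only in an ending like _2 or _b are one class to them, and where a whole thing is asked for, a point or a joint stands for the part that bears it (a point fixed in the world has none). Each returns a list of dicts, best first, with "p" (0 to 1); they miss things now and then, are a little off and sometimes report something else, mostly with a low value. They report only what shows in the picture. A call takes as long as a camera call.
- recognise(label, camera): "point" ([column, row] in pixels, amid what is visible of it).
- place_of(label, camera): "point" ([column, row] in pixels: a listed point, or the origin of a listed thing).
The state is a dict: "time": time; "q": joint angles; "qd": joint speeds; "joint_efforts": joint torques, N m; "ee_pos": TCP position; "tcp_rot": TCP orientation; "wrist_force": force on the tool from outside, world axes, zero at the start; "torque": the same for the moment, N m; "opening": finger opening in m.
Only numpy, scipy, OpenCV 4.12 (cv2) and the standard library are available. Lean on these libraries where they do the work, as an engineer would, in place of code of your own. Each camera call takes 0.05 s, during which the arm holds its last target. There are 200 camera calls.

## Task

Lay the bin's lid right back, swing its red stay up to the stop and bring the lid forward so that it rests on the stay by itself; only then take anything out. For every little jam jar in the bin, set a cork coaster flat and wholly on the serving board, then stand the jar upright on it, centred. Leave the lid propped and do not disturb the spice jar or the timer.

Things in the scene. Friction and masses are not known exactly. Their poses are not given: they have to be found in the camera images.
- bin: Open steel bin fixed to the worktop, 130 (x) by 258 (y) by 65 mm high, walls 4 mm thick, raised inner floor 22 mm above the worktop. Origin: centre of its underside; its x axis points to the hinged (far) side, y to the robot's left along the hinge, z up. The jam jars stand in it upright in a row along y. A grill handle juts out 0.16 m up at its right; a hood hangs 0.61 m up behind.
- lid (a joint): Angle of the bin's clear lid about the far rim: 0 shut, grows as it opens upward and backward, 1.72 rad is the back stop. No catch; it weighs about 0.25 kg and is free-swinging with slight damping. Below about 1.53 rad it falls forward by its own weight, beyond about 1.58 rad it leans back on the stop and stays. It rests on the raised stay at about 1.42 rad.
- lid_handle (a point): Middle of the straight grip bar of the lid's black loop handle. The bar is round, 10 mm thick, 120 mm long, parallel to the hinge (its own y axis); it lies in the lid's plane 40 mm in front of the lid's edge, joined to it only at the bar's ends (finger gap about 35 mm). Shut, the bar is 74 mm above the worktop. It turns about the hinge with radius 170 mm.
- lid_hinge (a point): Middle of the lid's hinge line, 63 mm behind the bin's centre (+x of the bin), 72 mm above the worktop. Its axes turn with the lid; y is the hinge line. The lid is 5 mm thick, reaches 130 mm forward of this line without the handle, and is 262 mm wide; on its left edge a grey lug, 36 mm long, 75 to 111 mm from the hinge, sticks out 16 mm to rest on the stay.
- stay (a joint): Angle of the lid stay, a red flat bar 6 mm wide, 10 mm high and 113 mm long on the outside of the bin's left (+y) wall: 0 folded level along the wall pointing to the far side, 1.21 rad raised against its stop, the tip then up and leaning to the far side, to carry the lug on the lid's left edge. Slight friction holds it where it is left. Raise it while the lid is laid back.
- stay_knob (a point): Middle of the stay's black round knob: 14 mm thick, 44 mm long, a peg that points out sideways from the bar (its own y axis), its middle 40 mm outside the bar, 30 mm from the stay's pivot along the bar, 48 mm above the worktop while folded.
- stay_pivot (a point): Pivot of the stay, on the outside of the bin's left wall: level with the bin's centre along its x, 139 mm to the left of it, 48 mm above the worktop; the stay turns about the bin's y line through it. Its axes turn with the stay; x points along the bar to the tip.
- serving_board: Dark wooden board fixed on the worktop, 100 (x) by 270 (y) by 12 mm thick. Origin: centre of its underside; its y axis runs along its length, z up. A small dark inlay dot marks its +y end. The contact grill (a fixture up to 0.17 m high) stands close behind its far (+x) long side, so there hands should close along the board's length.
- spice_jar: Bystander: spice jar with yellow cap, 42 mm across, 96 mm tall, origin at the centre of its underside. Leave alone.
- timer: Bystander: red and white dial kitchen timer, 70 mm across, 48 mm tall, origin at the centre of its underside. Leave alone.
- jam_a: Mini jam jar, closed, a straight red cylinder with brass cap, 44 mm across, 34 mm tall, about 0.08 kg; origin at the centre of its underside, z up. Starts in the bin on its floor (22 mm), in the front half, 76 mm from the next place. Two or three of the jars are present; an absent one reads None.
- jam_b: Mini jam jar, closed, a straight red cylinder with brass cap, 44 mm across, 34 mm tall, about 0.08 kg; origin at the centre of its underside, z up. Starts in the bin on its floor (22 mm), in the front half, 76 mm from the next place. Two or three of the jars are present; an absent one reads None.
- jam_c: Mini jam jar, closed, a straight red cylinder with brass cap, 44 mm across, 34 mm tall, about 0.08 kg; origin at the centre of its underside, z up. Starts in the bin on its floor (22 mm), in the front half, 76 mm from the next place. Two or three of the jars are present; an absent one reads None.
- coaster_a: Round cork coaster, 64 mm across, 9 mm thick, flat top, 0.05 kg; origin at the centre of its underside, z up. Starts flat on the worktop to the left of the bin.
- coaster_b: Round cork coaster, 64 mm across, 9 mm thick, flat top, 0.05 kg; origin at the centre of its underside, z up. Starts flat on the worktop to the left of the bin.
- coaster_c: Round cork coaster, 64 mm across, 9 mm thick, flat top, 0.05 kg; origin at the centre of its underside, z up. Starts flat on the worktop to the left of the bin.

How it is judged (in metres and radians):
On the way, in this order (a step that is already met when the one before it is completed fails the run):
1. the lid is laid back past upright (value of joint lid above 1.58 rad), for 0.2 s.
2. the stay is swung up to its stop (value of joint stay above 1.1 rad), for 0.2 s.
3. the lid rests on the raised stay (value of joint lid between 1.32 and 1.52 rad and value of joint stay above 1.1 rad and contact force between lid and stay above 0.03 N and contact force between lid and the fingers below 0.1 N), for 0.5 s.
At the end, for the whole second after the job is handed in: The lid rests on the raised stay (stay above 1.1 rad, lid between 1.32 and 1.52 rad, touching the stay); every jam jar present stands upright at rest on a coaster, within 8 mm of its centre, and each such coaster lies flat and wholly on the serving board. Spare coasters may be anywhere (value of joint lid between 1.32 and 1.52 rad and value of joint stay above 1.1 rad and contact force between lid and stay above 0.03 N and ((horizontal distance between jam_a and coaster_a below 0.008 m and z of jam_a in the frame of coaster_a between 0.006 and 0.013 m and x of coaster_a in the frame of serving_board between -0.0215 and 0.0215 m and y of coaster_a in the frame of serving_board between -0.1065 and 0.1065 m and z of coaster_a in the frame of serving_board between 0.009 and 0.015 m and angle between coaster_a's own z axis and vertical below 0.06 rad) or (horizontal distance between jam_a and coaster_b below 0.008 m and z of jam_a in the frame of coaster_b between 0.006 and 0.013 m and x of coaster_b in the frame of serving_board between -0.0215 and 0.0215 m and y of coaster_b in the frame of serving_board between -0.1065 and 0.1065 m and z of coaster_b in the frame of serving_board between 0.009 and 0.015 m and angle between coaster_b's own z axis and vertical below 0.06 rad) or (horizontal distance between jam_a and coaster_c below 0.008 m and z of jam_a in the frame of coaster_c between 0.006 and 0.013 m and x of coaster_c in the frame of serving_board between -0.0215 and 0.0215 m and y of coaster_c in the frame of serving_board between -0.1065 and 0.1065 m and z of coaster_c in the frame of serving_board between 0.009 and 0.015 m and angle between coaster_c's own z axis and vertical below 0.06 rad)) and ((horizontal distance between jam_b and coaster_a below 0.008 m and z of jam_b in the frame of coaster_a between 0.006 and 0.013 m and x of coaster_a in the frame of serving_board between -0.0215 and 0.0215 m and y of coaster_a in the frame of serving_board between -0.1065 and 0.1065 m and z of coaster_a in the frame of serving_board between 0.009 and 0.015 m and angle between coaster_a's own z axis and vertical below 0.06 rad) or (horizontal distance between jam_b and coaster_b below 0.008 m and z of jam_b in the frame of coaster_b between 0.006 and 0.013 m and x of coaster_b in the frame of serving_board between -0.0215 and 0.0215 m and y of coaster_b in the frame of serving_board between -0.1065 and 0.1065 m and z of coaster_b in the frame of serving_board between 0.009 and 0.015 m and angle between coaster_b's own z axis and vertical below 0.06 rad) or (horizontal distance between jam_b and coaster_c below 0.008 m and z of jam_b in the frame of coaster_c between 0.006 and 0.013 m and x of coaster_c in the frame of serving_board between -0.0215 and 0.0215 m and y of coaster_c in the frame of serving_board between -0.1065 and 0.1065 m and z of coaster_c in the frame of serving_board between 0.009 and 0.015 m and angle between coaster_c's own z axis and vertical below 0.06 rad)) and ((horizontal distance between jam_c and coaster_a below 0.008 m and z of jam_c in the frame of coaster_a between 0.006 and 0.013 m and x of coaster_a in the frame of serving_board between -0.0215 and 0.0215 m and y of coaster_a in the frame of serving_board between -0.1065 and 0.1065 m and z of coaster_a in the frame of serving_board between 0.009 and 0.015 m and angle between coaster_a's own z axis and vertical below 0.06 rad) or (horizontal distance between jam_c and coaster_b below 0.008 m and z of jam_c in the frame of coaster_b between 0.006 and 0.013 m and x of coaster_b in the frame of serving_board between -0.0215 and 0.0215 m and y of coaster_b in the frame of serving_board between -0.1065 and 0.1065 m and z of coaster_b in the frame of serving_board between 0.009 and 0.015 m and angle between coaster_b's own z axis and vertical below 0.06 rad) or (horizontal distance between jam_c and coaster_c below 0.008 m and z of jam_c in the frame of coaster_c between 0.006 and 0.013 m and x of coaster_c in the frame of serving_board between -0.0215 and 0.0215 m and y of coaster_c in the frame of serving_board between -0.1065 and 0.1065 m and z of coaster_c in the frame of serving_board between 0.009 and 0.015 m and angle between coaster_c's own z axis and vertical below 0.06 rad)) and linear speed of each of jam_a, jam_b, jam_c below 0.02 m/s and angle between each of jam_a, jam_b, jam_c's own z axis and vertical below 0.08 rad).
It fails at once if a jam jar is lifted out of the bin while the lid is not propped (stay below 0.8 rad or lid beyond 1.57 rad) ((value of joint stay below 0.8 rad or value of joint lid above 1.57 rad) and height (world z) of any of jam_a, jam_b, jam_c above 0.1 m).
It fails at once if the spice jar or the timer is shifted by more than 25 mm or tipped (distance of any of spice_jar, timer from where it was at the start of the episode above 0.025 m or angle between any of spice_jar, timer's own z axis and vertical above 0.4 rad).
Of jam_a, jam_b, jam_c only 2 to 3 are there at a start; the rules pass over those that are not, and their reading is None.
At some moment in a run one of coaster_a, coaster_b, coaster_c may be knocked a few centimetres aside while the robot is not near it.
Once in a run the grip may slacken for a moment while it holds something.
It also fails if it takes over 210 s, if anything falls off the work surface, if the arm or the gripper's body presses on something with over 40 N, if the wrist force passes 120 N, or if a joint passes its speed limit or range.

## Working session

There is one attempt and no reset: what is moved stays moved. The work goes in short steps, Python scripts to look and compute and a tool call to move; the robot and the scene stay as the last step left them, time stands still between calls to the robot, and variables do not carry over. Pictures are saved under pics/ and viewed, on a budget of 14 in all, crops included, one or two more only if the job needs it, and the job is handed in when it is done.

Besides the shell and the picture viewer there is one more tool, called after "Call:" as name([rows], argument=value, ...), one row to a line, values as JSON. send_rows: Moves the arm, as the interface text tells. Scaled input: -1 to 1 covers 0.3 m each way for a shift and pi rad each way for a turn. Its arguments: {"type":"object","properties":{"plan":{"type":"array"},"force":{"type":"number"}},"required":["plan"]}

```bash
ls; mkdir -p pics; python3 - <<'E'
from workcell import *
import cv2
for n in("side","top"):
    im=camera(n); cv2.imwrite(f"pics/0{n}.png",im)
    c=get_calibration(n); print(n,{k:(v if not hasattr(v,'tolist') else v.tolist()) for k,v in c.items()})
    for l in ["bin","lid_handle","lid_hinge","stay_pivot","stay_knob","serving_board","spice_jar","timer","jam_a","coaster_a"]:
        print(l,[(round(d['p'],2),[round(x) for x in d['point']]) for d in place_of(l,n)])
print(sensors.get_obs())
E
```

```text
pics
side {'fx': 559.9891515687489, 'fy': 559.9891515687489, 'cx': 313.66326833854, 'cy': 245.95469587216832, 'k1': -0.06980232946329788, 'R': [[-0.8510810965239233, -0.5245865938025226, -0.02167654821006934], [-0.2235459495985187, 0.3994160264961014, -0.8890973209925683], [0.4750664959326566, -0.7518482183131996, -0.45720463805776773]], 't': [0.4869840555235433, 0.10434754257901414, 1.4667365512055341]}
bin [(0.75, [294, 281])]
lid_handle [(0.68, [327, 263])]
lid_hinge [(0.7, [276, 248]), (0.17, [295, 278])]
stay_pivot [(0.82, [260, 284])]
stay_knob [(0.59, [244, 290])]
serving_board [(0.73, [392, 227])]
spice_jar [(0.72, [253, 357])]
timer [(0.5, [365, 252])]
jam_a [(0.41, [198, 327])]
coaster_a [(0.7, [235, 333]), (0.64, [201, 329]), (0.62, [273, 321])]
top {'fx': 490.7294588929789, 'fy': 490.7294588929789, 'cx': 317.922520900322, 'cy': 238.6862438871891, 'k1': 0.0062941406214736435, 'R': [[0.01715871971003965, -0.9998486485603748, -0.002873727527861682], [-0.9922117194039265, -0.016672867668451028, -0.12344196758482955], [0.1233753711865382, 0.004969452253761936, -0.9923476317948
[... 368 characters left out ...]
7, 200]), (0.77, [180, 236]), (0.62, [209, 262])]
{'time': 1.1, 'q': array([ 7.49420253e+01,  4.97907552e+00,  1.00783352e+01,  9.50982598e+01,
       -1.33105006e-03,  9.00012283e+01]), 'qd': array([ 0.06628071, -0.05118957, -0.01959724, -0.09191688, -0.10954731,
       -0.08666274]), 'joint_efforts': array([-1.44389131e-03, -5.20125532e+01,  4.64854717e+01,  2.34922372e-03,
       -8.76442846e-05, -2.46935213e-05]), 'ee_pos': array([0.14289613, 0.5311198 , 0.23128354]), 'tcp_rot': array([ 1.79998669e+02, -9.99912684e-04,  7.49407970e+01]), 'wrist_force': array([-0.03725841, -1.33057526,  0.19129199]), 'torque': array([-0.00400684, -0.06191135, -0.023772  ]), 'opening': 0.08541513868977876}
```

View pics/0side.png

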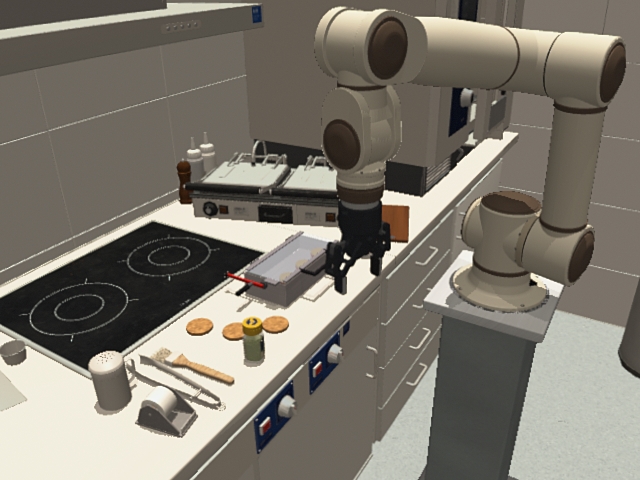

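View pics/0top.png

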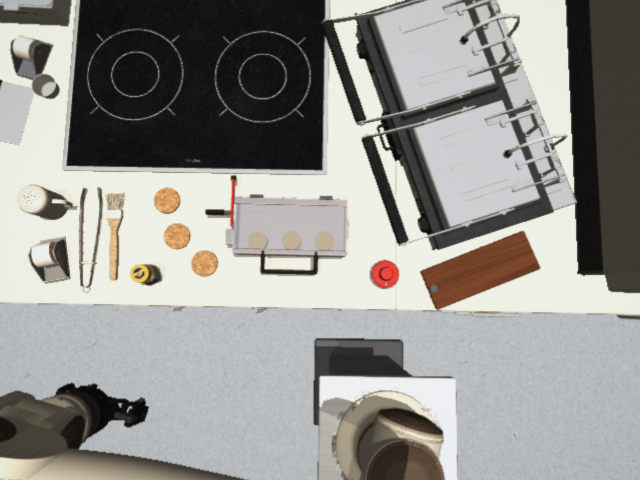

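```bash
cat > h.py <<'E'
from workcell import *
import numpy as np, cv2
from scipy.optimize import least_squares
from scipy.spatial.transform import Rotation as Ro
def proj(n,X):
    c=get_calibration(n); p=np.atleast_2d(X)@np.array(c['R']).T+np.array(c['t'])
    s=p[:,:2]/p[:,2:]; s=s*(1+c['k1']*(s**2).sum(1,keepdims=True))
    return s*[c['fx'],c['fy']]+[c['cx'],c['cy']]
def onz(n,px,z):
    "pixel -> world at height z"
    r=least_squares(lambda v:(proj(n,[v[0],v[1],z])[0]-px),[.45,0.1]).x
    return r
def tri(ps,pt):
    r=least_squares(lambda v:np.r_[proj('side',v)[0]-ps,proj('top',v)[0]-pt],[.45,.1,.05])
    return r.x,r.fun
E
python3 - <<'E'
from h import *
np.set_printoptions(precision=4,suppress=True)
P=dict(bin=([294,281],[297,230],0),handle=([327,263],[290,268],.074),hinge=([276,248],[293,198],.072),pivot=([260,284],[230,224],.048),knob=([244,290],[214,212],.048),board=([392,227],[480,272],0),spice=([253,357],[152,280],0),timer=([365,252],[382,272],0))
for k,(s,t,z) in P.items():
    print(k,onz('side',s,z),onz('top',t,z),*tri(s,t))
for s in([235,333],[201,329],[273,321]): print('c side',onz('side',s,0))
for t in([167,200],[180,236],[209,262]): print('c top',onz('top',t,0))
E
```

```text
bin [0.483  0.2459] [0.494  0.2198] [ 0.4978  0.2213 -0.0174] [ 0.6677  0.0858 -0.2849 -0.5287]
handle [0.3878 0.2306] [0.3968 0.23  ] [0.3941 0.2286 0.0717] [-1.6852 -0.1337  0.6768  1.3091]
hinge [0.5538 0.223 ] [0.5579 0.2271] [0.5556 0.2259 0.0735] [-1.1741 -0.2018  0.4867  0.8721]
pivot [0.5034 0.3671] [0.4987 0.374 ] [0.4982 0.3732 0.0527] [ 0.086   0.0159 -0.0397 -0.0704]
knob [0.5208 0.41  ] [0.5265 0.4126] [0.524  0.411  0.0483] [-1.2555 -0.2663  0.6007  1.0422]
board [ 0.3949 -0.1929] [ 0.3997 -0.2212] [ 0.4032 -0.225  -0.0149] [ 1.5908 -0.0694 -0.489  -1.0565]
spice [0.3818 0.5628] [0.3672 0.5646] [0.3724 0.5662 0.005 ] [ 2.3428  0.4007 -1.2658 -2.2682]
timer [0.3924 0.003 ] [0.3957 0.0135] [0.3927 0.0127 0.0045] [-1.5655 -0.0202  0.5566  1.1414]
c side [0.4723 0.5128]
c side [0.5526 0.5412]
c side [0.4234 0.4281]
c top [0.5628 0.5394]
c top [0.4746 0.503 ]
c top [0.4127 0.4299]
```

Pictures 1–2 show the lid shut and three jars under it in the top view at about (257,241), (291,241) and (324,241). The coasters are at (167,200), (177,236) and (204,263), and the red stay is folded at (232,200) with its knob at (214,212). The board spans (422,270) to (540,265) with its dot at (433,288). The timer is at (384,273), and the near grill handle ends at about (403,243).

```bash
cat >> h.py <<'E'
np.set_printoptions(precision=4,suppress=True)
def blobs(mask,amin):
    n,l,s,c=cv2.connectedComponentsWithStats(mask.astype(np.uint8))
    return [(c[i],s[i],l==i) for i in range(1,n) if s[i][4]>=amin]
def coasters(im=None):
    im=camera('top') if im is None else im
    h=cv2.cvtColor(im,cv2.COLOR_BGR2HSV)
    m=(h[...,0]>5)&(h[...,0]<20)&(h[...,1]>100)&(h[...,2]>120)
    m[:160]=0;m[300:]=0
    m=cv2.morphologyEx(m.astype(np.uint8),cv2.MORPH_CLOSE,np.ones((3,3)))
    return [(c,s,onz('top',c,.009)) for c,s,_ in blobs(m,120)]
E
python3 - <<'E'
from h import *
im=cv2.imread('pics/0top.png')
for c,s,w in coasters(im): print('coaster?',c,s,w)
h=cv2.cvtColor(im,cv2.COLOR_BGR2HSV)
m=(h[...,0]<12)&(h[...,1]>90)&(h[...,2]<150)&(h[...,2]>50); m[:220]=0;m[312:]=0;m[:,:405]=0
m=cv2.morphologyEx(m.astype(np.uint8),cv2.MORPH_OPEN,np.ones((3,3)))
for c,s,l in blobs(m,500):
    cn=np.argwhere(l)[:,::-1].astype(np.float32); r=cv2.minAreaRect(cn); b=cv2.boxPoints(r)
    w=np.array([onz('top',p,.012) for p in b]); print('board',s,r,w,w.mean(0),np.linalg.norm(w[0]-w[1]),np.linalg.norm(w[1]-w[2]))
# black handle
m=(h[...,2]<60); m[:245]=0; m[285:]=0; m[:,:250]=0;m[:,330:]=0
for c,s,l in blobs(m,20): print('handle',c,s,[onz('top',p,.074) for p in ([s[0]+2,s[1]+s[3]-2.5],[s[0]+s[2]-2,s[1]+s[3]-2.5])])
# bar row centre by columns
for col in (275,285,295,305): print(col,h[262:280,col,2])
m=(h[...,2]<60); m[:195]=0; m[230:]=0; m[:,:195]=0;m[:,232:]=0
for c,s,l in blobs(m,8): print('knob',c,s,onz('top',c,.048))
for p in ([257.5,241],[291.5,240.5],[324.5,241]): print('jar',onz('top',p,.056))
crop=im[228:252,245:340]; hh=cv2.cvtColor(crop,cv2.COLOR_BGR2HSV)
m=(hh[...,0]<32)&(hh[...,1]>35)
for c,s,l in blobs(m,60): print('jarblob',c+[245,228],s,onz('top',c+[245,228],.056))
for p in ([403,243],[368,137],[363,122],[326,22]): print('grillhandle',onz('top',p,.16))
E
```

```text
coaster? [166.6714 200.2117] [154 188  26  25 496] [0.5605 0.5373]
coaster? [114.0828 245.1517] [109 219  12  60 290] [0.4487 0.6573]
coaster? [176.7165 235.8169] [164 224  26  25 508] [0.4738 0.5083]
coaster? [511.8977 242.5682] [484 232  46  21 264] [ 0.471  -0.2962]
coaster? [204.0724 262.9785] [192 251  25  25 511] [0.4095 0.4395]
coaster? [482.1736 279.553 ] [ 433  251  104   49 1152] [ 0.3813 -0.223 ]
coaster? [435.9407 276.5333] [425 269  33  16 135] [ 0.3866 -0.1135]
board [ 422  232  117   77 4479] ((479.91461181640625, 269.5285949707031), (41.24290466308594, 111.28990173339844), 68.30488586425781) [[ 0.3991 -0.0766]
 [ 0.5019 -0.3249]
 [ 0.4106 -0.3578]
 [ 0.3096 -0.1116]] [ 0.4053 -0.2177] 0.2687644877355496 0.09704469696387069
handle [288.5348 267.9158] [261 252  57  22 273] [array([0.3879, 0.2906]), array([0.39  , 0.1713])]
275 [241 241 240 241 239 239 234 146  51  41  30  60 156 231 240 241 241 241]
285 [241 241 241 241 241 241 235 170  74  45  30  51 139 172 232 240 241 241]
295 [241 242 241 241 240 240 237 202 102  44  35  46 140 173 232 241 240 240]
305 [241 240 241 242 241 241 239 234 132  41  35  38 109 162 231 241 241 241]
knob [214.9655 211.9655] [206 210  19   5  87] [0.5266 0.4103]
jar [0.459  0.3076]
jar [0.4614 0.2292]
jar [0.4616 0.1531]
jarblob [291.2046 240.332 ] [ 38   3  18  19 259] [0.4618 0.2299]
jarblob [257.2016 240.4506] [  4   4  18  17 253] [0.4602 0.3083]
jarblob [324.1216 240.7294] [ 71   4  18  19 255] [0.4622 0.154 ]
grillhandle [ 0.4477 -0.0101]
grillhandle [0.6755 0.0641]
grillhandle [0.7088 0.075 ]
grillhandle [0.9369 0.1583]
```

```bash
cat >> h.py <<'E'
def rot(rpy): return Ro.from_euler('xyz',rpy,degrees=True)
def seq(start,targets):
    "rows (relative to start) for world TCP poses; None start = now"
    if start is None:
        o=sensors.get_obs(); start=(o['ee_pos'],o['tcp_rot'])
    R0=rot(start[1])
    for p,r in targets:
        s=R0.inv().apply(np.array(p)-start[0])/.3; t=(R0.inv()*rot(r)).as_rotvec()/np.pi
        print(np.round(s,4).tolist(),np.round(t,4).tolist(), '' if max(abs(s).max(),abs(t).max())<=1 else 'OUT')
    return targets[-1]
E
python3 - <<'E'
from h import *
o=sensors.get_obs()
s=seq(None,[((.389,.231,.17),(180,0,0.8))])
s=seq(s,[((.389,.231,.055),(180,0,.8))])
E
```

```text
[-0.7529, 1.0521, 0.2043] [0.0, -0.0, 0.4119] OUT
[0.0, -0.0, 0.3833] [0.0, 0.0, 0.0]
```

Call:
send_rows([
  [[-0.753,1,0.2],[0,0,0.412],0.3],
  [[-0.753,1,0.2],[0,0,0.412],0.3],
  [[-0.753,1,0.2],[0,0,0.412],0.3],
  [[-0.753,1,0.2],[0,0,0.412],0.3],
  [[-0.753,1,0.2],[0,0,0.412],0.3],
  [[-0.753,1,0.2],[0,0,0.412],0.3],
  [[-0.753,1,0.2],[0,0,0.412],0.3],
  [[-0.753,1,0.2],[0,0,0.412],0.3],
  [[-0.753,1,0.2],[0,0,0.412],0.3],
  [[-0.753,1,0.2],[0,0,0.412],0.3],
], force=30)

```text
time: 2.1
ee_pos: [0.3743, 0.2342, 0.1712]
tcp_rot: [180.0, 0.0, 0.6]
wrist_force: [-0.3, 0.2, -0.1]
opening: 0.03
```

```bash
python3 - <<'E'
from h import *
o=sensors.get_obs(); print(o['time'],o['q'],o['ee_pos'],o['tcp_rot'],o['opening'])
s=seq(None,[((.389,.231,.17),(180,0,0.8)),((.389,.231,.055),(180,0,.8))])
E
```

```text
2.1 [ 32.0325 -10.6617 -11.5923  89.0768   0.0043 121.4511] [0.3743 0.2342 0.1712] [179.9998   0.0085   0.5814] 0.029982775956947337
[0.0489, 0.0112, 0.004] [0.0, 0.0, -0.0012] 
[0.0489, 0.0112, 0.3874] [0.0, 0.0, -0.0012]
```

Call:
send_rows([
  [[0.049,0.011,0],[0,0,0],0.3],
  [[0.049,0.011,0.1],[0,0,0],0.3],
  [[0.049,0.011,0.2],[0,0,0],0.3],
  [[0.049,0.011,0.3],[0,0,0],0.3],
  [[0.049,0.011,0.34],[0,0,0],0.3],
  [[0.049,0.011,0.38],[0,0,0],0.3],
  [[0.049,0.011,0.387],[0,0,0],0.3],
  [[0.049,0.011,0.387],[0,0,0],0.5],
  [[0.049,0.011,0.387],[0,0,0],1],
  [[0.049,0.011,0.387],[0,0,0],1],
])

```text
time: 3.1
ee_pos: [0.3876, 0.2323, 0.0562]
tcp_rot: [-179.9, 0.1, 0.8]
wrist_force: [-10.5, 1.1, 6.0]
opening: 0.0091
```

Call:
send_rows([
  [[0,0,0],[0,0,0],1],
  [[0,0,0],[0,0,0],1],
  [[0,0,0],[0,0,0],1],
])

```text
time: 3.4
ee_pos: [0.3876, 0.2323, 0.0563]
tcp_rot: [-179.9, 0.1, 0.8]
wrist_force: [-9.8, 0.3, 4.7]
opening: 0.0086
```

```bash
python3 - <<'E'
from h import *
o=sensors.get_obs(); print(o['time'],o['q'],o['ee_pos'],o['tcp_rot'],o['opening'],o['wrist_force'])
E
```

```text
3.4 [ 30.8637  -8.1919 -22.1676  76.0857   0.1115 120.0436] [0.3876 0.2323 0.0563] [-179.9342    0.109     0.8202] 0.008617142860151273 [-9.7699  0.3432  4.7332]
```

Call:
send_rows([
  [[0.002,0,-0.048],[0,0,0],1],
  [[0.008,0,-0.095],[0,0,0],1],
  [[0.018,0,-0.142],[0,0,0],1],
  [[0.032,0,-0.188],[0,0,0],1],
  [[0.05,0,-0.232],[0,0,0],1],
  [[0.071,0,-0.275],[0,0,0],1],
  [[0.096,0,-0.316],[0,0,0],1],
  [[0.125,0,-0.355],[0,0,0],1],
  [[0.156,0,-0.391],[0,0,0],1],
  [[0.191,0,-0.424],[0,0,0],1],
])

```text
time: 4.4
ee_pos: [0.4445, 0.2321, 0.1848]
tcp_rot: [180.0, 0.1, 0.8]
wrist_force: [-13.6, -6.3, 11.9]
opening: 0.0093
```

Call:
send_rows([
  [[0.037,0,-0.03],[0,0,0],1],
  [[0.076,0,-0.057],[0,0,0],1],
  [[0.118,0,-0.081],[0,0,0],1],
  [[0.161,0,-0.101],[0,0,0],1],
  [[0.206,0,-0.117],[0,0,0],1],
  [[0.253,0,-0.129],[0,0,0],1],
  [[0.3,0,-0.138],[0,0,0],1],
  [[0.347,0,-0.142],[0,0,0],1],
  [[0.395,0,-0.142],[0,0,0],1],
  [[0.443,0,-0.139],[0,0,0],1],
])

```text
time: 5.4
ee_pos: [0.5796, 0.233, 0.2255]
tcp_rot: [179.9, -0.1, 0.7]
wrist_force: [-0.8, -9.7, 3.6]
opening: 0.0089
```

```bash
python3 - <<'E'
from h import *
o=sensors.get_obs(); print(o['time'],o['q'],o['ee_pos'],o['tcp_rot'],o['opening'],o['wrist_force'])
a=camera('side');b=camera('top')
cv2.imwrite('pics/1.png',np.hstack([cv2.resize(a[150:400,120:460],None,fx=1.2,fy=1.2),cv2.resize(b[130:380,180:480],None,fx=1.2,fy=1.2)]))
E
```

```text
5.4 [ 21.9673  15.4987  21.4775  95.9581  -0.1514 111.2466] [0.5796 0.233  0.2255] [179.8664  -0.0741   0.7208] 0.008879619346484121 [-0.7615 -9.7145  3.563 ]
```

View pics/1.png

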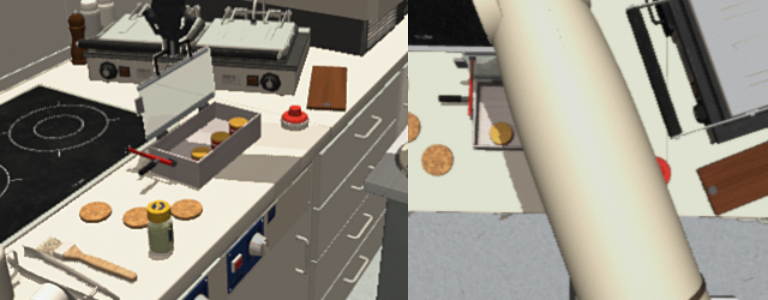

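Picture 3 (side and top crops) shows the lid held upright and back in the gripper, with three jars visible in the bin. The stay is still folded, with its knob clear of everything. I'll release the lid and go to the knob.

```bash
python3 - <<'E'
from h import *
s=((.5796,.233,.2255),(180,0,.8))
s=seq(s,[((.5796,.233,.305),(180,0,.8))])
s=seq(s,[((.5235,.46,.305),(155,0,.8)),((.5235,.46,.14),(155,0,.8))])
s=seq(s,[((.5235,.409,.031),(155,0,.8))])
E
```

```text
[-0.0, 0.0, -0.265] [0.0, 0.0, 0.0] 
[-0.1764, -0.7592, -0.0] [-0.1389, -0.0, 0.0] 
[-0.1764, -0.7592, 0.55] [-0.1389, -0.0, 0.0] 
[-0.0024, 0.0005, 0.4011] [0.0, 0.0, 0.0]
```

Call:
send_rows([
  [[0,0,0],[0,0,0],0.5],
  [[0,0,0],[0,0,0],0.06],
  [[0,0,0],[0,0,0],0.06],
  [[0,0,0],[0,0,0],0.06],
  [[0,0,-0.05],[0,0,0],0.06],
  [[0,0,-0.12],[0,0,0],0.06],
  [[0,0,-0.2],[0,0,0],0.06],
  [[0,0,-0.265],[0,0,0],0.06],
  [[0,0,-0.265],[0,0,0],0.06],
  [[0,0,-0.265],[0,0,0],0.06],
])

```text
time: 6.5
ee_pos: [0.579, 0.2348, 0.3034]
tcp_rot: [-180.0, -0.0, 0.8]
wrist_force: [0.7, -0.2, -0.5]
opening: 0.0402
```

Call:
send_rows([
  [[-0.176,-0.76,0],[-0.139,0,0],0.06],
  [[-0.176,-0.76,0],[-0.139,0,0],0.06],
  [[-0.176,-0.76,0],[-0.139,0,0],0.06],
  [[-0.176,-0.76,0],[-0.139,0,0],0.06],
  [[-0.176,-0.76,0],[-0.139,0,0],0.06],
  [[-0.176,-0.76,0.15],[-0.139,0,0],0.06],
  [[-0.176,-0.76,0.3],[-0.139,0,0],0.06],
  [[-0.176,-0.76,0.45],[-0.139,0,0],0.06],
  [[-0.176,-0.76,0.55],[-0.139,0,0],0.06],
  [[-0.176,-0.76,0.55],[-0.139,0,0],0.06],
])

```text
time: 7.5
ee_pos: [0.5209, 0.46, 0.1304]
tcp_rot: [154.4, 0.5, 0.8]
wrist_force: [-0.6, -0.6, -0.4]
opening: 0.0399
```

```bash
python3 - <<'E'
from h import *
o=sensors.get_obs(); print(o['time'],o['q'],o['ee_pos'],o['tcp_rot'],o['wrist_force'])
for n in('side','top'):
  im=camera(n); cv2.imwrite(f'pics/2{n}.png',im)
  for l in ('stay_knob','stay_pivot','lid_handle'): print(n,l,[(round(d['p'],2),np.round(d['point'],1)) for d in place_of(l,n)])
print(proj('side',[.5235,.41,.048]),proj('top',[.5235,.41,.048]))
for t in(1.58,1.65,1.72):
  X=[.557-.17*np.cos(t),.231,.072+.17*np.sin(t)]; print(t,proj('side',X),proj('top',X))
s=seq(None,[((.5235,.409,.031),(155,0,.8))])
E
```

```text
7.5 [ 48.1818  49.3635  55.315  115.6878 -16.6184 140.18  ] [0.5209 0.46   0.1304] [154.4198   0.5438   0.789 ] [-0.6333 -0.5784 -0.4476]
side stay_knob [(0.73, array([243.3, 293. ]))]
side stay_pivot [(0.58, array([261. , 284.9]))]
side lid_handle [(0.9, array([263.8, 188. ]))]
top stay_knob [(0.56, array([214.7, 212.9]))]
top stay_pivot [(0.59, array([230. , 224.4]))]
top lid_handle [(0.69, array([324.3, 245.9])), (0.59, array([286.2, 164.8]))]
[[243.1571 289.7109]] [[215.0399 213.2803]]
1.58 [[269.2998 190.5481]] [[286.3962 179.7423]]
1.65 [[265.5957 189.9351]] [[286.5658 173.8729]]
1.72 [[261.9628 189.6288]] [[286.7617 168.1728]]
[-0.0031, 0.0075, 0.4062] [-0.0007, -0.0007, -0.0004]
```

View pics/2side.png

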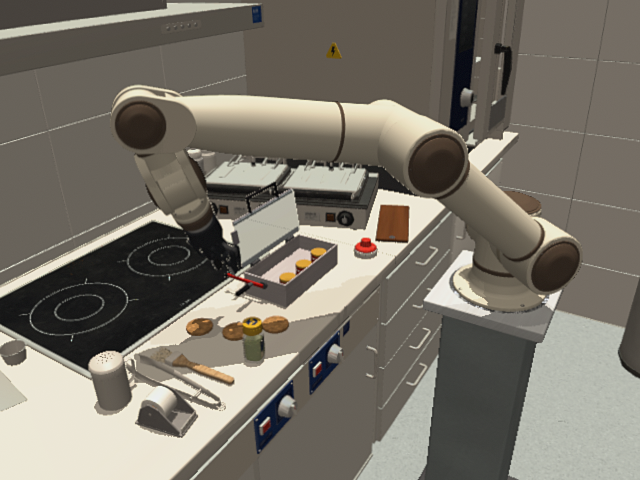

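Picture 4: the lid lies back with its bar at about (264,188), the gripper is tilted above the knob, and the knob is at (243,292). Next I'll descend and grip the knob.

Call:
send_rows([
  [[-0.003,0.005,0.05],[0,0,0],0.06],
  [[-0.003,0.005,0.13],[0,0,0],0.06],
  [[-0.003,0.005,0.21],[0,0,0],0.06],
  [[-0.003,0.005,0.29],[0,0,0],0.06],
  [[-0.003,0.005,0.35],[0,0,0],0.06],
  [[-0.003,0.005,0.39],[0,0,0],0.06],
  [[-0.003,0.005,0.39],[0,0,0],0.06],
  [[-0.003,0.005,0.39],[0,0,0],0.6],
  [[-0.003,0.005,0.39],[0,0,0],1],
  [[-0.003,0.005,0.39],[0,0,0],1],
])

```text
time: 8.9
ee_pos: [0.5254, 0.4119, 0.0349]
tcp_rot: [155.1, -0.4, 0.8]
wrist_force: [10.6, 0.3, -1.1]
opening: 0.0128
```

Call:
send_rows([
  [[0,0,0],[0,0,0],1],
  [[0,0,0],[0,0,0],1],
])

```text
time: 9.1
ee_pos: [0.5254, 0.4119, 0.0349]
tcp_rot: [155.1, -0.4, 0.8]
wrist_force: [11.3, 0.5, -0.6]
opening: 0.0126
```

```bash
python3 - <<'E'
from h import *
o=sensors.get_obs(); print(o['time'],o['q'],o['ee_pos'],o['tcp_rot'],o['opening'],o['wrist_force'])
p=o['ee_pos'];r=rot(o['tcp_rot']);print('grasp',p-.019*r.apply([0,0,1]))
# arc about pivot: knob delta in world, tool rot fixed
T=[]
for a in np.linspace(.15,1.2,8):
    T.append((p+[.03*(np.cos(a)-1),0,.03*np.sin(a)],o['tcp_rot']))
seq(None,T)
E
```

```text
9.1 [ 45.5273  40.3136  30.8644  98.3986 -17.6246 137.625 ] [0.5254 0.4119 0.0349] [155.1229  -0.3636   0.7715] 0.012563373849998697 [11.3298  0.4718 -0.5617]
grasp [0.5251 0.4199 0.0521]
[-0.001, 0.0063, -0.0136] [0.0, 0.0, 0.0] 
[-0.0043, 0.0124, -0.0269] [0.0, 0.0, 0.0] 
[-0.0097, 0.0182, -0.0396] [0.0, 0.0, 0.0] 
[-0.0171, 0.0236, -0.0514] [0.0, 0.0, 0.0] 
[-0.0264, 0.0284, -0.0621] [0.0, 0.0, 0.0] 
[-0.0373, 0.0326, -0.0715] [0.0, 0.0, 0.0] 
[-0.0497, 0.036, -0.0793] [0.0, 0.0, 0.0] 
[-0.0632, 0.0386, -0.0853] [0.0, 0.0, 0.0]
```

Call:
send_rows([
  [[-0.001,0.006,-0.014],[0,0,0],1],
  [[-0.004,0.012,-0.027],[0,0,0],1],
  [[-0.01,0.018,-0.04],[0,0,0],1],
  [[-0.017,0.024,-0.051],[0,0,0],1],
  [[-0.026,0.028,-0.062],[0,0,0],1],
  [[-0.037,0.033,-0.072],[0,0,0],1],
  [[-0.05,0.036,-0.079],[0,0,0],1],
  [[-0.063,0.039,-0.085],[0,0,0],1],
  [[-0.072,0.04,-0.088],[0,0,0],1],
  [[-0.072,0.04,-0.088],[0,0,0],1],
])

```text
time: 10.1
ee_pos: [0.5062, 0.4123, 0.0688]
tcp_rot: [155.3, -0.8, 0.8]
wrist_force: [18.6, 1.5, 23.2]
opening: 0.0126
```

Call:
send_rows([
  [[0,0,0],[0,0,0],1],
  [[0,0,0],[0,0,0],1],
  [[0,0,0],[0,0,0],1],
])

```text
time: 10.4
ee_pos: [0.5062, 0.4122, 0.0687]
tcp_rot: [155.3, -0.8, 0.8]
wrist_force: [17.2, 0.0, 23.2]
opening: 0.0125
```

```bash
python3 - <<'E'
from h import *
o=sensors.get_obs(); print(o['time'],o['ee_pos'],o['tcp_rot'],o['opening'],o['wrist_force'])
a=camera('side');cv2.imwrite('pics/3.png',cv2.resize(a[150:350,170:370],None,fx=3,fy=3))
c=np.array([.493+.002,.370,.048])
for t in(0,1.0,1.1,1.21): print(t,proj('side',c+.113*np.array([np.cos(t),0,np.sin(t)])))
E
```

```text
10.4 [0.5062 0.4122 0.0687] [155.2699  -0.834    0.8144] 0.012528551099637537 [17.1803  0.0126 23.1985]
0 [[227.0197 274.1966]]
1.0 [[239.6984 246.2007]]
1.1 [[242.6345 245.0645]]
1.21 [[246.1271 244.2763]]
```

View pics/3.png

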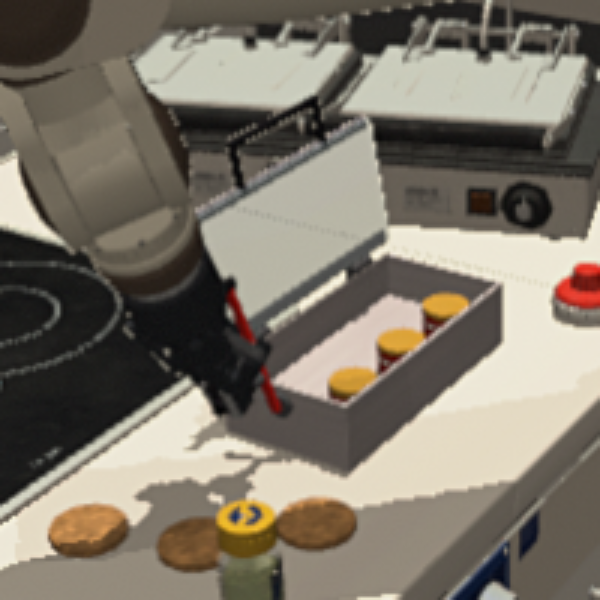

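Picture 5: the stay tip is at crop (230,285), which is full-frame (247,245) and matches 1.21 rad, so the stay is at its stop. I'll release it and go back to the bar.

```bash
python3 - <<'E'
from h import *
o=sensors.get_obs(); s=(o['ee_pos'],(155,0,.8))
s=seq(s,[(o['ee_pos']-.12*rot((155,0,.8)).apply([0,0,1]),(155,0,.8)),((.508,.463,.305),(155,0,.8))])
s=seq(s,[((.583,.233,.305),(180,0,.8)),((.583,.233,.221),(180,0,.8))])
E
```

```text
[0.0, 0.0, -0.4] [0.0, 0.0, 0.0] 
[0.0085, 0.1796, -0.7853] [0.0, 0.0, 0.0] 
[0.2393, 0.6979, 0.3255] [0.1389, 0.0, -0.0] 
[0.2393, 0.5796, 0.5792] [0.1389, 0.0, -0.0]
```

Call:
send_rows([
  [[0,0,0],[0,0,0],0.06],
  [[0,0,0],[0,0,0],0.06],
  [[0,0,0],[0,0,0],0.06],
  [[0,0,-0.1],[0,0,0],0.06],
  [[0,0,-0.2],[0,0,0],0.06],
  [[0,0,-0.3],[0,0,0],0.06],
  [[0,0,-0.4],[0,0,0],0.06],
  [[0,0,-0.4],[0,0,0],0.06],
])

```text
time: 11.25
ee_pos: [0.5005, 0.4639, 0.1742]
tcp_rot: [155.2, -0.2, 0.9]
wrist_force: [0.4, 0.0, 0.2]
opening: 0.0402
```

Call:
send_rows([
  [[0.025,0.06,-0.13],[0,0,0],0.06],
  [[0.025,0.12,-0.26],[0,0,0],0.06],
  [[0.025,0.18,-0.39],[0,0,0],0.06],
  [[0.025,0.18,-0.39],[0,0,0],0.06],
])

```text
time: 11.65
ee_pos: [0.4871, 0.4362, 0.2817]
tcp_rot: [156.1, -1.3, 1.3]
wrist_force: [0.5, -0.3, 1.4]
opening: 0.0402
```

```bash
python3 - <<'E'
from h import *
o=sensors.get_obs(); print(o['ee_pos'],o['tcp_rot'])
s=seq(None,[((.583,.233,.305),(180,0,.8)),((.583,.233,.221),(180,0,.8))])
im=camera('side'); cv2.imwrite('pics/4.png',im)
for l in ('stay_knob','lid_handle'): print(l,[(round(d['p'],2),np.round(d['point'],1)) for d in place_of(l,'side')])
print(proj('side',[.495+.0106,.41,.076]))
E
```

```text
[0.4871 0.4362 0.2817] [156.1159  -1.2674   1.3009]
[0.3059, 0.6544, 0.2124] [0.1327, -0.0075, 0.0013] 
[0.2997, 0.5411, 0.4683] [0.1327, -0.0075, 0.0013] 
stay_knob [(0.61, array([250.1, 281.9]))]
lid_handle [(0.9, array([261.8, 189.2]))]
[[248.0331 281.8398]]
```

Call:
send_rows([
  [[0.1,0.25,0.1],[0.05,0,0],0.06],
  [[0.18,0.45,0.2],[0.09,0,0],0.06],
  [[0.239,0.6,0.28],[0.13,0,0],0.06],
  [[0.239,0.698,0.325],[0.139,0,0],0.06],
  [[0.239,0.698,0.325],[0.139,0,0],0.06],
  [[0.239,0.698,0.325],[0.139,0,0],0.06],
  [[0.239,0.698,0.325],[0.139,0,0],0.06],
  [[0.239,0.698,0.325],[0.139,0,0],0.06],
])

```text
time: 12.6
ee_pos: [0.5645, 0.2054, 0.2749]
tcp_rot: [-179.1, -1.0, 1.1]
wrist_force: [-0.5, -0.0, -0.1]
opening: 0.04
```

```bash
python3 - <<'E'
from h import *
o=sensors.get_obs(); print(o['ee_pos'],o['tcp_rot'])
s=seq(None,[((.583,.233,.222),(180,0,.8))])
E
```

```text
[0.5645 0.2054 0.2749] [-179.081    -0.9673    1.0926]
[0.0604, -0.0878, 0.179] [-0.0051, -0.0054, 0.0017]
```

Call:
send_rows([
  [[0.06,-0.088,0],[-0.005,-0.005,0],0.06],
  [[0.06,-0.088,0],[-0.005,-0.005,0],0.06],
  [[0.06,-0.088,0.06],[-0.005,-0.005,0],0.06],
  [[0.06,-0.088,0.12],[-0.005,-0.005,0],0.06],
  [[0.06,-0.088,0.175],[-0.005,-0.005,0],0.06],
  [[0.06,-0.088,0.175],[-0.005,-0.005,0],0.06],
  [[0.06,-0.088,0.175],[-0.005,-0.005,0],0.6],
  [[0.06,-0.088,0.175],[-0.005,-0.005,0],1],
  [[0.06,-0.088,0.175],[-0.005,-0.005,0],1],
  [[0.06,-0.088,0.175],[-0.005,-0.005,0],1],
])

```text
time: 13.6
ee_pos: [0.5829, 0.2359, 0.2257]
tcp_rot: [-179.9, -0.3, 1.3]
wrist_force: [-0.2, 3.3, 2.8]
opening: 0.0089
```

Call:
send_rows([
  [[0,0,0],[0,0,0],1],
  [[0,0,0],[0,0,0],1],
])

```text
time: 13.8
ee_pos: [0.5829, 0.2358, 0.2257]
tcp_rot: [-179.8, -0.3, 1.3]
wrist_force: [0.7, 4.6, 4.2]
opening: 0.0086
```

```bash
python3 - <<'E'
from h import *
o=sensors.get_obs(); print(o['time'],o['ee_pos'],o['tcp_rot'],o['opening'],o['wrist_force'])
E
```

```text
13.8 [0.5829 0.2358 0.2257] [-179.8488   -0.2988    1.3061] 0.00861159985382929 [0.7172 4.6267 4.1943]
```

Call:
send_rows([
  [[-0.02,0,-0.003],[0,0,0],1],
  [[-0.04,0,-0.005],[0,0,0],1],
  [[-0.06,0,-0.006],[0,0,0],1],
  [[-0.08,0,-0.007],[0,0,0],1],
  [[-0.1,0,-0.007],[0,0,0],1],
  [[-0.12,0,-0.006],[0,0,0],1],
  [[-0.14,0,-0.005],[0,0,0],1],
  [[-0.157,0,-0.003],[0,0,0],1],
  [[-0.157,0,-0.003],[0,0,0],1],
  [[-0.157,0,-0.003],[0,0,0],1],
])

```text
time: 14.8
ee_pos: [0.5355, 0.2355, 0.2263]
tcp_rot: [-179.8, -0.3, 1.3]
wrist_force: [-0.1, 9.3, 2.7]
opening: 0.0093
```

```bash
python3 - <<'E'
from h import *
o=sensors.get_obs(); print(o['time'],o['ee_pos'],o['tcp_rot'],o['opening'],o['wrist_force'])
a=camera('side');cv2.imwrite('pics/5.png',cv2.resize(a[150:320,190:360],None,fx=3.5,fy=3.5))
E
```

```text
14.8 [0.5355 0.2355 0.2263] [-179.7715   -0.2673    1.3467] 0.009264910406940998 [-0.1485  9.2743  2.7206]
```

View pics/5.png

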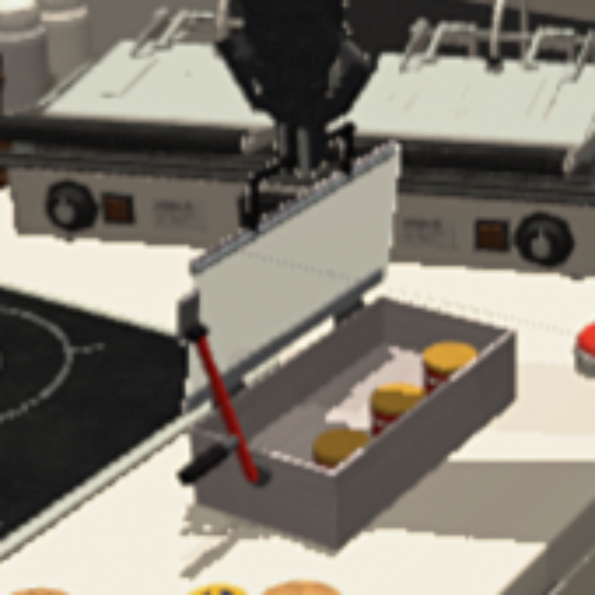

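Picture 6: the lid is held almost at the stay, and the red stay tip at crop (195,330) meets the lug. I'll open the fingers and lift clear.

Call:
send_rows([
  [[0,0,0],[0,0,0],0.7],
  [[0,0,0],[0,0,0],0.4],
  [[0,0,0],[0,0,0],0.06],
  [[0,0,0],[0,0,0],0.06],
  [[0,0,0],[0,0,0],0.06],
  [[0,0,0],[0,0,0],0.06],
  [[0,0,0],[0,0,0],0.06],
  [[0,0,-0.1],[0,0,0],0.06],
  [[0,0,-0.2],[0,0,0],0.06],
  [[0,0,-0.28],[0,0,0],0.06],
])

```text
time: 15.85
ee_pos: [0.5351, 0.234, 0.3112]
tcp_rot: [-179.9, -0.3, 1.3]
wrist_force: [-0.7, 0.8, 0.5]
opening: 0.0402
```

```bash
python3 - <<'E'
from h import *
o=sensors.get_obs(); print(o['time'],o['ee_pos'],o['tcp_rot'],o['opening'],o['wrist_force'],o['q'])
for n in('side','top'):
  im=camera(n);cv2.imwrite(f'pics/6{n}.png',im)
  for l in ('stay_knob','lid_handle'): print(n,l,[(round(d['p'],2),np.round(d['point'],1)) for d in place_of(l,n)])
for t in(1.36,1.42,1.5):
  X=[.556-.17*np.cos(t+.012),.231,.072+.17*np.sin(t)]; print(t,proj('side',X),proj('top',X))
print(proj('side',[.505,.41,.076]))
for c,s,w in coasters(im): print(c,s,w)
E
```

```text
15.85 [0.5351 0.234  0.3112] [-179.9151   -0.2533    1.2931] 0.040208391584615054 [-0.6736  0.7676  0.4709] [ 23.6295  12.4643  27.5985 104.8676  -0.0177 112.3362]
side stay_knob [(0.58, array([251.6, 281.5]))]
side lid_handle [(0.58, array([278.7, 191.7]))]
top stay_knob [(0.8, array([211.1, 222.4]))]
top lid_handle [(0.45, array([178.3, 233.7]))]
1.36 [[280.8545 194.3943]] [[286.0616 198.3016]]
1.42 [[277.5987 193.0293]] [[286.1277 193.0487]]
1.5 [[273.2663 191.5539]] [[286.2497 186.0826]]
[[248.2285 281.9024]]
[166.5369 200.1018] [154 188  26  25 501] [0.5607 0.5376]
[113.5385 246.2095] [108 219  13  61 377] [0.4461 0.6585]
[176.6175 235.8058] [164 224  26  25 515] [0.4738 0.5086]
[204.0717 262.9612] [192 251  26  25 516] [0.4095 0.4395]
```

```bash
python3 - <<'E'
from h import *
s=seq(None,[((.4095,.4395,.25),(180,0,112.5))])
s=((.4095,.4395,.25),(180,0,112.5))
s=seq(s,[((.4095,.4395,.1),(180,0,112.5)),((.4095,.4395,-.003),(180,0,112.5))])
E
```

```text
[-0.4034, -0.6942, 0.1938] [0.0005, -0.0006, -0.6178] 
[0.0, -0.0, 0.5] [0.0, 0.0, 0.0] 
[0.0, -0.0, 0.8433] [0.0, 0.0, 0.0]
```

Call:
send_rows([
  [[-0.1,-0.15,0.02],[0,0,-0.1],-1],
  [[-0.2,-0.3,0.05],[0,0,-0.2],-1],
  [[-0.4,-0.69,0.19],[0,0,-0.618],-1],
  [[-0.4,-0.69,0.19],[0,0,-0.618],-1],
  [[-0.4,-0.69,0.19],[0,0,-0.618],-1],
  [[-0.4,-0.69,0.19],[0,0,-0.618],-1],
  [[-0.4,-0.69,0.19],[0,0,-0.618],-1],
  [[-0.4,-0.69,0.19],[0,0,-0.618],-1],
  [[-0.4,-0.69,0.19],[0,0,-0.618],-1],
  [[-0.4,-0.69,0.19],[0,0,-0.618],-1],
])

```text
time: 17.15
ee_pos: [0.4104, 0.4381, 0.2509]
tcp_rot: [179.9, 0.0, 87.6]
wrist_force: [-1.1, -0.4, 1.0]
opening: 0.0855
```

```bash
python3 - <<'E'
from h import *
o=sensors.get_obs(); print(o['time'],o['ee_pos'],o['tcp_rot'],o['opening'])
s=seq(None,[((.4095,.4395,.1),(180,0,112.5)),((.4095,.4395,-.003),(180,0,112.5))])
E
```

```text
17.15 [0.4104 0.4381 0.2509] [179.877    0.0096  87.6061] 0.08546836973736302
[0.0045, -0.0042, 0.5031] [0.0007, 0.0002, -0.1383] 
[0.0046, -0.0049, 0.8464] [0.0007, 0.0002, -0.1383]
```

Call:
send_rows([
  [[0.004,-0.004,0.15],[0,0,-0.05],-1],
  [[0.004,-0.004,0.3],[0,0,-0.1],-1],
  [[0.004,-0.004,0.45],[0,0,-0.138],-1],
  [[0.004,-0.004,0.6],[0,0,-0.138],-1],
  [[0.004,-0.004,0.7],[0,0,-0.138],-1],
  [[0.004,-0.004,0.8],[0,0,-0.138],-1],
  [[0.004,-0.004,0.84],[0,0,-0.138],-1],
  [[0.004,-0.004,0.846],[0,0,-0.138],-1],
  [[0.004,-0.004,0.846],[0,0,-0.138],-1],
  [[0.004,-0.004,0.846],[0,0,-0.138],-1],
])

```text
time: 18.15
ee_pos: [0.4112, 0.4407, 0.0003]
tcp_rot: [179.7, -0.0, 112.1]
wrist_force: [-0.4, -0.1, 0.4]
opening: 0.0858
```

Call:
send_rows([
  [[0,0,0],[0,0,0],0],
  [[0,0,0],[0,0,0],1],
  [[0,0,0],[0,0,0],1],
  [[0,0,0],[0,0,0],1],
  [[0,0,0],[0,0,0],1],
  [[0,0,0],[0,0,0],1],
], force=30)

```text
time: 18.75
ee_pos: [0.4111, 0.4405, 0.0002]
tcp_rot: [179.7, -0.0, 112.1]
wrist_force: [-1.5, -1.4, 6.6]
opening: 0.0614
```

```bash
python3 - <<'E'
from h import *
o=sensors.get_obs(); print(o['time'],o['ee_pos'],o['tcp_rot'],o['opening'],o['wrist_force'])
z=o['ee_pos'][2]; r=o['tcp_rot']
s=(o['ee_pos'],r)
s=seq(s,[((.4095,.4395,.2),r),((.36,.28,.2),r)])
s=seq(s,[((.34,.1,.2),r),((.345,.0,.2),r)])
s=seq(s,[((.364,-.133,.2),(180,0,112.5))])
E
```

```text
18.75 [0.4111 0.4405 0.0002] [179.6724  -0.0372 112.0813] 0.061378076983122906 [-1.474  -1.4013  6.5895]
[-0.0007, -0.0023, -0.6661] [0.0, 0.0, 0.0] 
[-0.4313, -0.355, -0.6684] [0.0, 0.0, 0.0] 
[-0.5309, -0.2873, -0.002] [0.0, 0.0, 0.0] 
[-0.8461, -0.3972, -0.0028] [0.0, 0.0, 0.0] 
[-0.4346, -0.108, -0.0009] [0.0018, -0.0002, -0.0023]
```

Call:
send_rows([
  [[0,0,-0.1],[0,0,0],1],
  [[0,0,-0.25],[0,0,0],1],
  [[0,0,-0.4],[0,0,0],1],
  [[0,0,-0.55],[0,0,0],1],
  [[0,0,-0.666],[0,0,0],1],
  [[-0.1,-0.09,-0.667],[0,0,0],1],
  [[-0.22,-0.18,-0.667],[0,0,0],1],
  [[-0.33,-0.27,-0.668],[0,0,0],1],
  [[-0.431,-0.355,-0.668],[0,0,0],1],
  [[-0.431,-0.355,-0.668],[0,0,0],1],
], force=40)

```text
time: 19.75
ee_pos: [0.3586, 0.2768, 0.1999]
tcp_rot: [179.7, 0.0, 112.0]
wrist_force: [1.0, 0.5, -0.1]
opening: 0.0605
```

Call:
send_rows([
  [[-0.13,-0.07,0],[0,0,0],1],
  [[-0.26,-0.14,0],[0,0,0],1],
  [[-0.4,-0.21,0],[0,0,0],1],
  [[-0.53,-0.287,0],[0,0,0],1],
  [[-0.64,-0.32,0],[0,0,0],1],
  [[-0.74,-0.36,0],[0,0,0],1],
  [[-0.846,-0.397,0],[0,0,0],1],
  [[-0.846,-0.397,0],[0,0,0],1],
  [[-0.846,-0.397,0],[0,0,0],1],
])

```text
time: 20.65
ee_pos: [0.3451, -0.0005, 0.1985]
tcp_rot: [179.7, 0.0, 111.9]
wrist_force: [-0.1, 1.0, 0.6]
opening: 0.0607
```

```bash
python3 - <<'E'
from h import *
o=sensors.get_obs(); print(o['time'],o['ee_pos'],o['tcp_rot'],o['opening'],o['wrist_force'],o['q'])
seq(None,[((.364,-.133,.16),(180,0,112.5))])
im=camera('top')
h=cv2.cvtColor(im,cv2.COLOR_BGR2HSV)
cv2.imwrite('pics/7.png',np.hstack([im[180:320,140:560]]))
im=camera('side');cv2.imwrite('pics/7s.png',im)
E
```

```text
20.65 [ 0.3451 -0.0005  0.1985] [179.7348   0.0159 111.9453] 0.060737963232871714 [-0.0818  1.0071  0.5612] [ -0.1478 -23.8812 -18.5989  95.0305   0.085  -22.093 ]
[-0.4333, -0.1072, 0.1281] [0.0015, 0.0001, -0.0031]
```

View pics/7s.png

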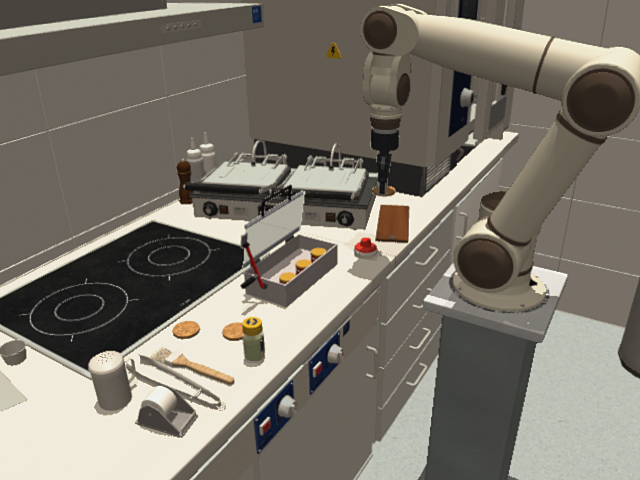

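Picture 7 shows the coaster held level at (383,190), above and behind the board, and the lid propped. The farthest coaster has been knocked to (186,329). Next I'll place the held one at the dot end of the board.

```bash
python3 - <<'E'
from h import *
seq(None,[((.364,-.133,.1),(180,0,112.5)),((.364,-.133,.0135),(180,0,112.5))])
im=cv2.imread('pics/7.png'); full=np.zeros((480,640,3),np.uint8); full[180:320,140:560]=im
for c,s,w in coasters(full): print(c,s,w)
E
```

```text
[-0.4362, -0.1101, 0.3275] [0.0013, 0.0, -0.0022] 
[-0.4362, -0.1113, 0.6158] [0.0013, 0.0, -0.0022] 
[156.8081 192.202 ] [145 180  25  25 495] [0.5799 0.5624]
[176.7126 235.8012] [164 224  26  25 508] [0.4738 0.5083]
[521.1818 240.6591] [511 232  21  21 132] [ 0.4759 -0.3185]
```

Call:
send_rows([
  [[-0.15,-0.04,0],[0,0,0],1],
  [[-0.3,-0.08,0.1],[0,0,0],1],
  [[-0.436,-0.11,0.2],[0,0,0],1],
  [[-0.436,-0.11,0.33],[0,0,0],1],
  [[-0.436,-0.11,0.45],[0.001,0,-0.002],1],
  [[-0.436,-0.111,0.53],[0.001,0,-0.002],1],
  [[-0.436,-0.111,0.58],[0.001,0,-0.002],1],
  [[-0.436,-0.111,0.61],[0.001,0,-0.002],1],
  [[-0.436,-0.111,0.617],[0.001,0,-0.002],1],
  [[-0.436,-0.111,0.617],[0.001,0,-0.002],1],
])

```text
time: 21.75
ee_pos: [0.3642, -0.1332, 0.0134]
tcp_rot: [179.9, 0.0, 112.5]
wrist_force: [0.2, -0.1, -1.4]
opening: 0.0608
```

```bash
python3 - <<'E'
from h import *
o=sensors.get_obs(); print(o['time'],o['ee_pos'],o['tcp_rot'],o['opening'],o['wrist_force'])
E
```

```text
21.75 [ 0.3642 -0.1332  0.0134] [179.9435   0.0279 112.5056] 0.06075774891028499 [ 0.222  -0.0564 -1.4222]
```

Call:
send_rows([
  [[0,0,0.003],[0,0,0],1],
  [[0,0,0.003],[0,0,0],-0.6],
  [[0,0,0.003],[0,0,0],-0.75],
  [[0,0,0.003],[0,0,0],-0.75],
  [[0,0,0.003],[0,0,0],-0.75],
  [[0,0,-0.1],[0,0,0],-0.75],
  [[0,0,-0.25],[0,0,0],-0.75],
  [[0,0,-0.4],[0,0,0],-0.75],
  [[0,0,-0.55],[0,0,0],-0.75],
  [[0,0,-0.62],[0,0,0],-0.75],
])

```text
time: 22.75
ee_pos: [0.3644, -0.1339, 0.203]
tcp_rot: [179.8, 0.2, 112.4]
wrist_force: [-0.2, 0.3, -0.7]
opening: 0.0749
```

```bash
python3 - <<'E'
from h import *
r=(180,0,112.5)
o=sensors.get_obs(); print(o['time'],o['ee_pos'],o['tcp_rot'],o['opening'])
s=seq(None,[((.345,0,.2),r),((.34,.1,.2),r)])
s=seq(s,[((.36,.28,.2),r),((.42,.32,.2),r)])
s=seq(s,[((.4738,.5083,.2),r),((.4738,.5083,.1),r),((.4738,.5083,0),r)])
E
```

```text
22.75 [ 0.3644 -0.1339  0.203 ] [179.7734   0.1888 112.4319] 0.07486958373113825
[0.4373, 0.1105, 0.0088] [0.0013, 0.001, -0.0004] 
[0.7518, 0.2223, 0.0083] [0.0013, 0.001, -0.0004] 
[0.5288, 0.2912, 0.0] [0.0, 0.0, 0.0] 
[0.5755, 0.527, 0.0] [0.0, 0.0, 0.0] 
[0.5113, 0.4059, 0.0] [0.0, 0.0, 0.0] 
[0.5113, 0.4059, 0.3333] [0.0, 0.0, 0.0] 
[0.5113, 0.4059, 0.6667] [0.0, 0.0, 0.0]
```

Call:
send_rows([
  [[0.15,0.035,0],[0,0,0],-1],
  [[0.3,0.07,0],[0,0,0],-1],
  [[0.437,0.11,0],[0,0,0],-1],
  [[0.6,0.166,0],[0,0,0],-1],
  [[0.752,0.222,0.008],[0,0,0],-1],
  [[0.752,0.222,0.008],[0,0,0],-1],
  [[0.752,0.222,0.008],[0,0,0],-1],
])

```text
time: 23.45
ee_pos: [0.3387, 0.1015, 0.1965]
tcp_rot: [180.0, 0.0, 112.7]
wrist_force: [-0.7, 0.1, -0.1]
opening: 0.0853
```

Call:
send_rows([
  [[0.15,0.08,0],[0,0,0],-1],
  [[0.3,0.16,0],[0,0,0],-1],
  [[0.45,0.24,0],[0,0,0],-1],
  [[0.529,0.291,0],[0,0,0],-1],
  [[0.55,0.41,0],[0,0,0],-1],
  [[0.575,0.527,0],[0,0,0],-1],
  [[0.575,0.527,0],[0,0,0],-1],
  [[0.575,0.527,0],[0,0,0],-1],
])

```text
time: 24.25
ee_pos: [0.4206, 0.3185, 0.1958]
tcp_rot: [-179.9, 0.1, 112.3]
wrist_force: [-0.7, -0.7, -0.1]
opening: 0.0853
```

Call:
send_rows([
  [[0.13,0.1,0],[0,0,0],-1],
  [[0.26,0.2,0],[0,0,0],-1],
  [[0.39,0.3,0],[0,0,0],-1],
  [[0.511,0.406,0],[0,0,0],-1],
  [[0.511,0.406,0.05],[0,0,0],-1],
  [[0.511,0.406,0.2],[0,0,0],-1],
  [[0.511,0.406,0.33],[0,0,0],-1],
  [[0.511,0.406,0.33],[0,0,0],-1],
  [[0.511,0.406,0.33],[0,0,0],-1],
])

```text
time: 25.15
ee_pos: [0.4739, 0.507, 0.0991]
tcp_rot: [180.0, 0.0, 112.4]
wrist_force: [1.2, 0.0, 0.8]
opening: 0.0853
```

```bash
python3 - <<'E'
from h import *
o=sensors.get_obs(); print(o['time'],o['ee_pos'],o['tcp_rot'],o['opening'])
im=camera('top');cv2.imwrite('pics/8.png',im)
for c,s,w in coasters(im): print(c,s,w)
seq(None,[((.4738,.5083,-.001),(180,0,112.5))])
E
```

```text
25.15 [0.4739 0.507  0.0991] [179.97     0.0172 112.3549] 0.08530096461260955
[156.9855 191.911 ] [144 180  26  25 483] [0.5806 0.562 ]
[511.6189 243.1498] [482 232  50  23 307] [ 0.4695 -0.2955]
[471.3466 279.2869] [ 425  251  112   49 1760] [ 0.3815 -0.1974]
[0.0018, -0.0026, 0.3394] [0.001, -0.0003, -0.0007]
```

View pics/8.png

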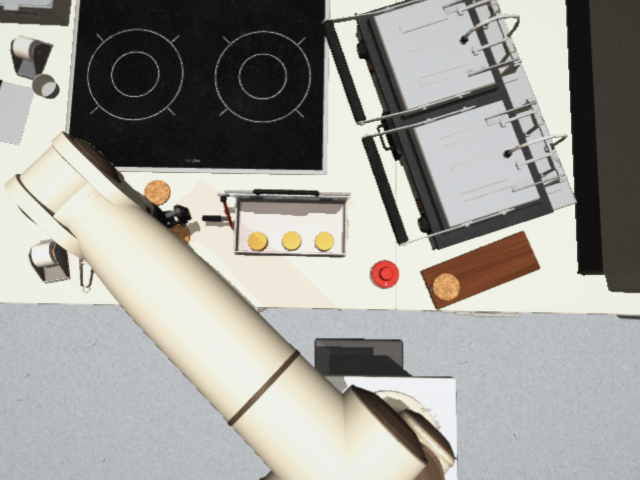

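Picture 8: one coaster lies on the dot end of the board at (446,287). The lid is propped with its bar at row 193, the jar caps are at (257,241), (291,240) and (325,240), and the far coaster is at (157,192).

Call:
send_rows([
  [[0.002,-0.003,0.1],[0,0,0],-1],
  [[0.002,-0.003,0.2],[0,0,0],-1],
  [[0.002,-0.003,0.29],[0,0,0],-1],
  [[0.002,-0.003,0.34],[0,0,0],-1],
  [[0.002,-0.003,0.34],[0,0,0],-1],
  [[0.002,-0.003,0.34],[0,0,0],0],
  [[0.002,-0.003,0.34],[0,0,0],1],
  [[0.002,-0.003,0.34],[0,0,0],1],
  [[0.002,-0.003,0.34],[0,0,0],1],
  [[0.002,-0.003,0.34],[0,0,0],1],
])

```text
time: 26.2
ee_pos: [0.4735, 0.5096, -0.0008]
tcp_rot: [179.7, -0.1, 112.4]
wrist_force: [-1.7, -0.7, 7.0]
opening: 0.0611
```

```bash
python3 - <<'E'
from h import *
r=(180,0,112.5)
o=sensors.get_obs(); print(o['time'],o['ee_pos'],o['tcp_rot'],o['opening'],o['wrist_force'])
s=seq(None,[((.4738,.508,.2),r),((.42,.32,.2),r)])
s=seq(s,[((.36,.28,.2),r),((.34,.1,.2),r)])
s=seq(s,[((.345,.0,.2),r),((.364,-.133,.2),r)])
s=seq(s,[((.400,-.220,.2),r),((.4,-.22,.0135+o['ee_pos'][2]),r)])
im=cv2.imread('pics/8.png')
h=cv2.cvtColor(im,cv2.COLOR_BGR2HSV)
m=(h[...,0]>5)&(h[...,0]<20)&(h[...,1]>100)&(h[...,2]>170); m[:260]=0;m[320:]=0;m[:,:420]=0;m[:,540:]=0
for c,q,_ in blobs(m,100): w=onz('top',c,.021); print('placed',c,q,w,'board frame',Ro.from_euler('z',-22.5,degrees=True).apply([w[0]-.405,w[1]+.2185,0]))
for p in ([424,270],[524.5,232],[540,267.5],[439,310]):print(onz('top',p,.012))
E
```

```text
26.2 [ 0.4735  0.5096 -0.0008] [179.7432  -0.0816 112.4381] 0.06109206503798462 [-1.7462 -0.6981  7.0217]
[-0.0042, 0.0018, -0.6695] [0.0014, -0.0005, -0.0003] 
[-0.515, -0.4031, -0.672] [0.0014, -0.0005, -0.0003] 
[-0.0466, -0.2358, -0.0] [0.0, 0.0, 0.0] 
[-0.5755, -0.527, -0.0] [0.0, 0.0, 0.0] 
[-0.3143, -0.1122, -0.0] [0.0, 0.0, 0.0] 
[-0.7482, -0.2233, -0.0] [0.0, 0.0, 0.0] 
[-0.3138, -0.0001, -0.0] [0.0, 0.0, 0.0] 
[-0.3138, -0.0001, 0.6245] [0.0, 0.0, 0.0] 
placed [445.9673 286.3866] [433 273  27  27 551] [ 0.3633 -0.1339] board frame [-0.0062  0.0941  0.    ]
[ 0.4014 -0.0847]
[ 0.4966 -0.3259]
[ 0.4121 -0.3596]
[ 0.308 -0.119]
```

Call:
send_rows([
  [[-0.004,0.002,-0.1],[0,0,0],1],
  [[-0.004,0.002,-0.25],[0,0,0],1],
  [[-0.004,0.002,-0.4],[0,0,0],1],
  [[-0.004,0.002,-0.55],[0,0,0],1],
  [[-0.004,0.002,-0.67],[0,0,0],1],
  [[-0.13,-0.1,-0.67],[0,0,0],1],
  [[-0.26,-0.2,-0.67],[0,0,0],1],
  [[-0.39,-0.3,-0.67],[0,0,0],1],
  [[-0.515,-0.403,-0.672],[0,0,0],1],
  [[-0.515,-0.403,-0.672],[0,0,0],1],
])

```text
time: 27.2
ee_pos: [0.4181, 0.3155, 0.1997]
tcp_rot: [179.9, 0.0, 112.3]
wrist_force: [0.3, 1.7, -0.0]
opening: 0.061
```

Call:
send_rows([
  [[-0.025,-0.12,0],[0,0,0],1],
  [[-0.047,-0.236,0],[0,0,0],1],
  [[-0.18,-0.31,0],[0,0,0],1],
  [[-0.31,-0.38,0],[0,0,0],1],
  [[-0.44,-0.45,0],[0,0,0],1],
  [[-0.575,-0.527,0],[0,0,0],1],
  [[-0.575,-0.527,0],[0,0,0],1],
  [[-0.575,-0.527,0],[0,0,0],1],
])

```text
time: 28.0
ee_pos: [0.3399, 0.0993, 0.1987]
tcp_rot: [179.8, 0.0, 112.3]
wrist_force: [0.1, 1.1, -1.7]
opening: 0.0612
```

Call:
send_rows([
  [[-0.16,-0.056,0],[0,0,0],1],
  [[-0.314,-0.112,0],[0,0,0],1],
  [[-0.46,-0.15,0],[0,0,0],1],
  [[-0.6,-0.19,0],[0,0,0],1],
  [[-0.748,-0.223,0],[0,0,0],1],
  [[-0.748,-0.223,0],[0,0,0],1],
  [[-0.748,-0.223,0],[0,0,0],1],
  [[-0.748,-0.223,0],[0,0,0],1],
])

```text
time: 28.8
ee_pos: [0.3637, -0.1319, 0.1974]
tcp_rot: [179.9, -0.0, 112.5]
wrist_force: [-0.8, 0.2, -0.2]
opening: 0.0611
```

```bash
python3 - <<'E'
from h import *
r=(180,0,112.5)
o=sensors.get_obs(); print(o['time'],o['ee_pos'],o['tcp_rot'],o['opening'],o['wrist_force'])
s=seq(None,[((.400,-.221,.1),r),((.4,-.221,.0125),r)])
im=camera('side'); cv2.imwrite('pics/9s.png',im)
print([(round(d['p'],2),np.round(d['point'])) for d in place_of('coaster_a','side')],proj('side',o['ee_pos']),proj('side',[.364,-.133,.012]))
E
```

```text
28.8 [ 0.3637 -0.1319  0.1974] [179.9494  -0.0041 112.5489] 0.06105883885476686 [-0.7978  0.2162 -0.152 ]
[-0.3208, -0.0024, 0.3246] [0.0003, -0.0, 0.0003] 
[-0.3208, -0.0026, 0.6163] [0.0003, -0.0, 0.0003] 
[(0.63, array([184., 330.])), (0.55, array([398., 178.])), (0.53, array([390., 231.]))] [[395.7869 176.4502]] [[393.2109 232.7942]]
```

Call:
send_rows([
  [[-0.15,0,0],[0,0,0],1],
  [[-0.32,-0.002,0.05],[0,0,0],1],
  [[-0.32,-0.002,0.2],[0,0,0],1],
  [[-0.32,-0.002,0.35],[0,0,0],1],
  [[-0.32,-0.002,0.47],[0,0,0],1],
  [[-0.32,-0.002,0.55],[0,0,0],1],
  [[-0.32,-0.002,0.59],[0,0,0],1],
  [[-0.32,-0.002,0.616],[0,0,0],1],
  [[-0.32,-0.002,0.616],[0,0,0],1],
  [[-0.32,-0.002,0.616],[0,0,0],1],
])

```text
time: 29.9
ee_pos: [0.4002, -0.2222, 0.0137]
tcp_rot: [179.9, 0.1, 112.5]
wrist_force: [0.0, -0.4, -0.8]
opening: 0.0609
```

Call:
send_rows([
  [[0,0,0],[0,0,0],1],
  [[0,0,0],[0,0,0],-0.55],
  [[0,0,0],[0,0,0],-0.7],
  [[0,0,0],[0,0,0],-0.7],
  [[0,0,0],[0,0,0],-0.7],
  [[0,0,-0.1],[0,0,0],-0.7],
  [[0,0,-0.25],[0,0,0],-0.7],
  [[0,0,-0.4],[0,0,0],-0.7],
  [[0,0,-0.55],[0,0,0],-0.7],
  [[0,0,-0.63],[0,0,0],-0.7],
])

```text
time: 30.9
ee_pos: [0.3998, -0.2225, 0.2053]
tcp_rot: [179.8, 0.2, 112.4]
wrist_force: [0.6, 0.0, -1.3]
opening: 0.0725
```

```bash
python3 - <<'E'
from h import *
o=sensors.get_obs(); print(o['time'],o['ee_pos'],o['tcp_rot'],o['opening'],o['wrist_force'])
r=(180,0,112.5)
s=seq(None,[((.364,-.133,.22),r),((.345,0,.22),r)])
s=seq(s,[((.34,.1,.22),r),((.36,.26,.22),r)])
s=seq(s,[((.4,.34,.22),r),((.45,.46,.22),r)])
E
```

```text
30.9 [ 0.3998 -0.2225  0.2053] [179.8147   0.1999 112.4384] 0.07253309401970447 [ 0.6004  0.0424 -1.3252]
[0.321, 0.0036, -0.0501] [0.001, 0.0011, -0.0003] 
[0.755, 0.1143, -0.0513] [0.001, 0.0011, -0.0003] 
[0.3143, 0.1122, 0.0] [0.0, 0.0, 0.0] 
[0.7816, 0.3779, 0.0] [0.0, 0.0, 0.0] 
[0.1953, 0.2252, 0.0] [0.0, 0.0, 0.0] 
[0.5011, 0.5323, 0.0] [0.0, 0.0, 0.0]
```

Call:
send_rows([
  [[0.16,0.002,-0.03],[0,0,0],-1],
  [[0.321,0.004,-0.05],[0,0,0],-1],
  [[0.47,0.04,-0.05],[0,0,0],-1],
  [[0.61,0.08,-0.05],[0,0,0],-1],
  [[0.755,0.114,-0.05],[0,0,0],-1],
  [[0.755,0.114,-0.05],[0,0,0],-1],
  [[0.755,0.114,-0.05],[0,0,0],-1],
])

```text
time: 31.6
ee_pos: [0.3443, 0.0012, 0.2165]
tcp_rot: [179.9, 0.0, 112.6]
wrist_force: [-0.2, 0.1, 0.9]
opening: 0.085
```

Call:
send_rows([
  [[0.16,0.056,0],[0,0,0],-1],
  [[0.314,0.112,0],[0,0,0],-1],
  [[0.47,0.2,0],[0,0,0],-1],
  [[0.63,0.29,0],[0,0,0],-1],
  [[0.782,0.378,0],[0,0,0],-1],
  [[0.782,0.378,0],[0,0,0],-1],
  [[0.782,0.378,0],[0,0,0],-1],
])

```text
time: 32.3
ee_pos: [0.3604, 0.2606, 0.2155]
tcp_rot: [-179.9, 0.0, 112.5]
wrist_force: [0.6, 0.3, 0.2]
opening: 0.0854
```

Call:
send_rows([
  [[0.1,0.11,0],[0,0,0],-1],
  [[0.195,0.225,0],[0,0,0],-1],
  [[0.3,0.33,0],[0,0,0],-1],
  [[0.4,0.43,0],[0,0,0],-1],
  [[0.5,0.532,0],[0,0,0],-1],
  [[0.5,0.532,0],[0,0,0],-1],
  [[0.5,0.532,0],[0,0,0],-1],
])

```text
time: 33.0
ee_pos: [0.4514, 0.4582, 0.2152]
tcp_rot: [-179.9, 0.1, 112.3]
wrist_force: [1.0, -0.3, -0.3]
opening: 0.0853
```

```bash
cat >> h.py <<'E'
def tilt(yaw,a):
    "rpy with jaws along yaw, fingers pointing down and a deg towards yaw-90"
    return (rot((180,0,yaw))*Ro.from_euler('x',-a,degrees=True)).as_euler('xyz',degrees=True) if rot_ok(yaw,a,-1) else (rot((180,0,yaw))*Ro.from_euler('x',a,degrees=True)).as_euler('xyz',degrees=True)
def rot_ok(yaw,a,s):
    z=(rot((180,0,yaw))*Ro.from_euler('x',s*a,degrees=True)).apply([0,0,1]); b=np.radians(yaw-90)
    return z[:2]@[np.cos(b),np.sin(b)]>=0
E
python3 - <<'E'
from h import *
o=sensors.get_obs(); print(o['time'],o['ee_pos'],o['tcp_rot'],o['opening'],o['q'])
im=camera('top');cv2.imwrite('pics/10.png',im)
for l in('coaster_a',): print([(round(d['p'],2),np.round(d['point'])) for d in place_of(l,'top')])
for c,s,w in coasters(im): print(c,s,w)
r=tilt(134.1,30); print(r, rot(r).as_matrix())
g=np.array([.5868,.5684,.002]); b=g-.12*rot(r).apply([0,0,1])
s=seq(None,[(b,r)])
s=seq(s,[(g,r)])
E
```

```text
33.0 [0.4514 0.4582 0.2152] [-179.9054    0.0901  112.3231] 0.08529002095016025 [45.4466 18.1826 23.6557 95.5954 -0.0457 23.1237]
[(0.91, array([484., 271.])), (0.63, array([158., 191.])), (0.62, array([444., 284.]))]
[157.6874 191.0828] [144 180  26  25 435] [0.5827 0.5604]
[510.9192 242.5923] [483 232  47  20 260] [ 0.4709 -0.2939]
[473.377  277.0728] [ 425  251  112   49 2074] [ 0.3868 -0.2023]
[150.   -0.  134.1] [[-0.6959  0.6219  0.3591]
 [ 0.7181  0.6027  0.348 ]
 [ 0.      0.5    -0.866 ]]
[0.0947, 0.3735, 0.3713] [-0.1644, 0.0318, -0.1182] 
[-0.0, 0.0, 0.4] [0.0, 0.0, 0.0]
```

Call:
send_rows([
  [[0.03,0.1,0.05],[-0.04,0.008,-0.03],-1],
  [[0.06,0.22,0.12],[-0.08,0.016,-0.06],-1],
  [[0.08,0.3,0.22],[-0.12,0.024,-0.09],-1],
  [[0.095,0.374,0.3],[-0.164,0.032,-0.118],-1],
  [[0.095,0.374,0.37],[-0.164,0.032,-0.118],-1],
  [[0.095,0.374,0.37],[-0.164,0.032,-0.118],-1],
  [[0.095,0.374,0.37],[-0.164,0.032,-0.118],-1],
  [[0.095,0.374,0.37],[-0.164,0.032,-0.118],-1],
])

```text
time: 33.9
ee_pos: [0.5441, 0.5297, 0.1095]
tcp_rot: [149.9, -0.1, 134.1]
wrist_force: [0.6, -0.6, -0.1]
opening: 0.0849
```

```bash
python3 - <<'E'
from h import *
o=sensors.get_obs(); print(o['time'],o['ee_pos'],o['tcp_rot'],o['opening'],o['q'])
r=tilt(134.1,30)
g=np.array([.5868,.5684,.002])
s=seq(None,[(g,r)])
E
```

```text
33.9 [0.5441 0.5297 0.1095] [149.8532  -0.0707 134.1304] 0.08493211077304799 [ 44.2292   4.5047 -10.3455  45.003    0.0116   0.1209]
[-0.007, -0.0138, 0.4063] [0.0008, -0.0004, -0.0001]
```

Call:
send_rows([
  [[-0.007,-0.013,0.05],[0,0,0],-1],
  [[-0.007,-0.013,0.15],[0,0,0],-1],
  [[-0.007,-0.013,0.25],[0,0,0],-1],
  [[-0.007,-0.013,0.35],[0,0,0],-1],
  [[-0.007,-0.013,0.4],[0,0,0],-1],
  [[-0.007,-0.013,0.406],[0,0,0],-1],
  [[-0.007,-0.013,0.406],[0,0,0],-1],
  [[-0.007,-0.013,0.406],[0,0,0],-1],
])

```text
time: 34.7
ee_pos: [0.5858, 0.5682, 0.0001]
tcp_rot: [149.9, -0.1, 134.2]
wrist_force: [-0.5, -0.2, 0.1]
opening: 0.085
```

```bash
python3 - <<'E'
from h import *
o=sensors.get_obs(); print(o['time'],o['ee_pos'],o['tcp_rot'],o['opening'],o['q'],o['wrist_force'])
a=camera('side');cv2.imwrite('pics/11.png',cv2.resize(a[270:390,110:270],None,fx=4,fy=4))
r=tilt(134.1,30)
seq(None,[((.5868,.5684,.002),r)])
E
```

```text
34.7 [0.5858 0.5682 0.0001] [149.9419  -0.0633 134.1989] 0.08504127653909961 [44.0895 16.2619 -9.3446 34.3355  0.1096 -0.063 ] [-0.4589 -0.2356  0.128 ]
[-0.0019, 0.0053, -0.0036] [0.0004, -0.0006, 0.0003]
```

View pics/11.png

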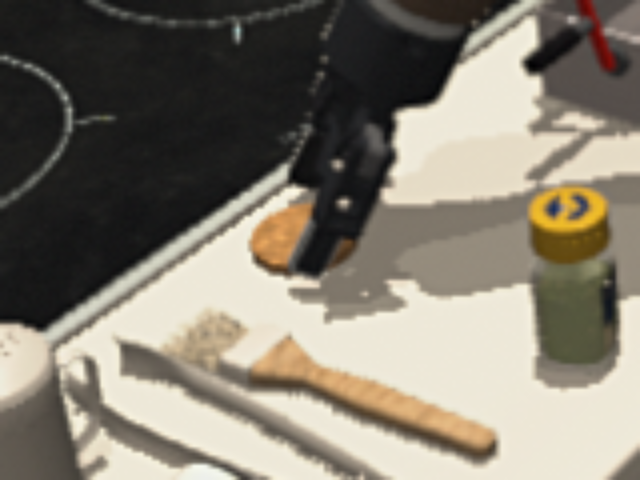

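Picture 9: the tilted fingers straddle the far coaster at crop (300,240), and the fingertip is at (310,265).

Call:
send_rows([
  [[-0.002,0.003,-0.004],[0,0,0],-1],
  [[-0.002,0.003,-0.004],[0,0,0],0],
  [[-0.002,0.003,-0.004],[0,0,0],1],
  [[-0.002,0.003,-0.004],[0,0,0],1],
  [[-0.002,0.003,-0.004],[0,0,0],1],
  [[-0.002,0.003,-0.004],[0,0,0],1],
  [[-0.002,0.003,-0.004],[0,0,0],1],
])

```text
time: 35.45
ee_pos: [0.5863, 0.5678, 0.0009]
tcp_rot: [150.0, -0.1, 134.2]
wrist_force: [-3.3, -2.5, 6.4]
opening: 0.0616
```

```bash
python3 - <<'E'
from h import *
o=sensors.get_obs(); print(o['time'],o['ee_pos'],o['tcp_rot'],o['opening'],o['wrist_force'])
z=o['ee_pos'][2]
r=tilt(134.1,30);
s=seq(None,[(o['ee_pos']+[0,0,.08],r),((.47,.46,.2),r)])
s=seq(s,[((.36,.26,.22),r)])
s=seq(s,[((.34,.1,.22),r),((.335,0,.22),r)])
E
```

```text
35.45 [0.5863 0.5678 0.0009] [149.9696  -0.0521 134.1953] 0.06155073210215949 [-3.3058 -2.5071  6.3896]
[0.0002, 0.1335, -0.2309] [0.0002, -0.0005, 0.0003] 
[0.0133, -0.1253, -0.8388] [0.0002, -0.0005, 0.0003] 
[-0.2236, -0.5965, -0.4214] [0.0, 0.0, 0.0] 
[-0.3366, -0.3629, -0.2095] [0.0, 0.0, 0.0] 
[-0.5644, -0.5741, -0.3315] [0.0, 0.0, 0.0]
```

Call:
send_rows([
  [[0,0.03,-0.05],[0,0,0],1],
  [[0,0.08,-0.13],[0,0,0],1],
  [[0,0.13,-0.23],[0,0,0],1],
  [[0.003,0.07,-0.36],[0,0,0],1],
  [[0.007,0,-0.5],[0,0,0],1],
  [[0.01,-0.06,-0.64],[0,0,0],1],
  [[0.013,-0.125,-0.77],[0,0,0],1],
  [[0.013,-0.125,-0.839],[0,0,0],1],
  [[0.013,-0.125,-0.839],[0,0,0],1],
])

```text
time: 36.35
ee_pos: [0.47, 0.4599, 0.2035]
tcp_rot: [149.7, -0.1, 134.2]
wrist_force: [0.3, -0.0, 1.3]
opening: 0.0612
```

Call:
send_rows([
  [[-0.045,-0.12,-0.085],[0,0,0],1],
  [[-0.09,-0.24,-0.17],[0,0,0],1],
  [[-0.135,-0.36,-0.255],[0,0,0],1],
  [[-0.18,-0.48,-0.34],[0,0,0],1],
  [[-0.224,-0.597,-0.421],[0,0,0],1],
  [[-0.224,-0.597,-0.421],[0,0,0],1],
  [[-0.224,-0.597,-0.421],[0,0,0],1],
])

```text
time: 37.05
ee_pos: [0.3609, 0.2593, 0.219]
tcp_rot: [150.0, -0.1, 134.1]
wrist_force: [0.6, -1.2, -1.1]
opening: 0.0613
```

Call:
send_rows([
  [[-0.11,-0.12,-0.07],[0,0,0],1],
  [[-0.22,-0.24,-0.14],[0,0,0],1],
  [[-0.337,-0.363,-0.21],[0,0,0],1],
  [[-0.45,-0.47,-0.27],[0,0,0],1],
  [[-0.564,-0.574,-0.332],[0,0,0],1],
  [[-0.564,-0.574,-0.332],[0,0,0],1],
  [[-0.564,-0.574,-0.332],[0,0,0],1],
])

```text
time: 37.75
ee_pos: [0.3366, -0.004, 0.218]
tcp_rot: [150.2, -0.2, 133.9]
wrist_force: [-0.3, 0.1, -0.6]
opening: 0.0616
```

```bash
python3 - <<'E'
from h import *
o=sensors.get_obs(); print(o['time'],o['ee_pos'],o['tcp_rot'],o['opening'],o['wrist_force'])
r=tilt(112.5,30); P=np.array([.435,-.307,0])+.009*np.array([.924,.3825,0])
s=seq(None,[((.36,-.14,.2),r)])
s=seq(s,[(P+[0,0,.1],r)])
s=seq(s,[(P+[0,0,.014],r)])
# placed two, check
im=cv2.imread('pics/10.png');h=cv2.cvtColor(im,cv2.COLOR_BGR2HSV)
m=(h[...,0]>5)&(h[...,0]<20)&(h[...,1]>100)&(h[...,2]>170); m[:240]=0;m[320:]=0;m[:,:420]=0;m[:,540:]=0
for c,q,_ in blobs(m,60): print('placed',c,q,onz('top',c,.021))
im=camera('side');cv2.imwrite('pics/12.png',im[120:320,300:460])
E
```

```text
37.75 [ 0.3366 -0.004   0.218 ] [150.1546  -0.1939 133.9088] 0.06155413527550504 [-0.2724  0.0827 -0.5502]
[-0.3809, -0.253, -0.0776] [-0.0011, -0.0603, 0.1026] 
[-0.61, -0.1251, 0.3126] [0.0, 0.0, 0.0] 
[0.0, -0.1433, 0.2483] [0.0, 0.0, 0.0] 
placed [483.2026 271.232 ] [470 258  27  27 543] [ 0.4003 -0.222 ]
placed [446.     286.3522] [433 273  27  27 548] [ 0.3634 -0.134 ]
```

View pics/12.png

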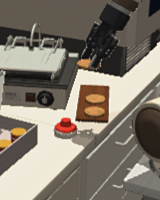

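Picture 10: the two placed coasters lie flat on the board at crop (97,98) and (93,111), and the third is held level at (87,62).

Call:
send_rows([
  [[-0.13,-0.08,-0.03],[0,-0.02,0.03],1],
  [[-0.26,-0.17,-0.05],[0,-0.04,0.07],1],
  [[-0.381,-0.253,-0.078],[-0.001,-0.06,0.103],1],
  [[-0.381,-0.253,-0.078],[-0.001,-0.06,0.103],1],
  [[-0.381,-0.253,-0.078],[-0.001,-0.06,0.103],1],
  [[-0.381,-0.253,-0.078],[-0.001,-0.06,0.103],1],
  [[-0.381,-0.253,-0.078],[-0.001,-0.06,0.103],1],
])

```text
time: 38.5
ee_pos: [0.3603, -0.1354, 0.2015]
tcp_rot: [149.9, 0.0, 112.9]
wrist_force: [0.4, -0.8, -0.5]
opening: 0.0614
```

Call:
send_rows([
  [[-0.15,-0.02,0.03],[0,0,0],1],
  [[-0.3,-0.04,0.07],[0,0,0],1],
  [[-0.45,-0.06,0.1],[0,0,0],1],
  [[-0.61,-0.08,0.15],[0,0,0],1],
  [[-0.61,-0.1,0.23],[0,0,0],1],
  [[-0.61,-0.125,0.313],[0,0,0],1],
  [[-0.61,-0.125,0.313],[0,0,0],1],
  [[-0.61,-0.125,0.313],[0,0,0],1],
  [[-0.61,-0.125,0.313],[0,0,0],1],
])

```text
time: 39.4
ee_pos: [0.4447, -0.2996, 0.1036]
tcp_rot: [149.8, 0.2, 112.8]
wrist_force: [0.4, 0.4, -0.3]
opening: 0.0612
```

```bash
python3 - <<'E'
from h import *
o=sensors.get_obs(); print(o['time'],o['ee_pos'],o['tcp_rot'],o['opening'],o['wrist_force'])
r=tilt(112.5,30); P=np.array([.435,-.307,0])+.009*np.array([.924,.3825,0])
s=seq(None,[(P+[0,0,.0135],r)])
E
```

```text
39.4 [ 0.4447 -0.2996  0.1036] [149.842    0.1655 112.7994] 0.061240475697456456 [ 0.3826  0.4052 -0.3161]
[-0.0095, -0.1591, 0.2548] [0.0009, -0.0, 0.0019]
```

Call:
send_rows([
  [[-0.009,-0.05,0.06],[0,0,0],1],
  [[-0.009,-0.1,0.14],[0,0,0.002],1],
  [[-0.009,-0.14,0.21],[0,0,0.002],1],
  [[-0.009,-0.155,0.245],[0,0,0.002],1],
  [[-0.009,-0.159,0.255],[0,0,0.002],1],
  [[-0.009,-0.159,0.255],[0,0,0.002],1],
  [[-0.009,-0.159,0.255],[0,0,0.002],1],
])

```text
time: 40.1
ee_pos: [0.4432, -0.3038, 0.013]
tcp_rot: [149.9, -0.0, 112.4]
wrist_force: [1.2, 0.0, -0.2]
opening: 0.0612
```

Call:
send_rows([
  [[0,0,0],[0,0,0],1],
  [[0,0,0],[0,0,0],-0.55],
  [[0,0,0],[0,0,0],-0.75],
  [[0,0,0],[0,0,0],-0.75],
  [[0,0,0],[0,0,0],-0.75],
  [[0,0.03,-0.1],[0,0,0],-0.75],
  [[0,0.06,-0.2],[0,0,0],-0.75],
  [[0,0.1,-0.35],[0,0,0],-0.75],
  [[0,0.1,-0.5],[0,0,0],-0.75],
  [[0,0.1,-0.6],[0,0,0],-0.75],
])

```text
time: 41.1
ee_pos: [0.3827, -0.3288, 0.1853]
tcp_rot: [149.9, -0.0, 112.4]
wrist_force: [-0.0, -0.0, -0.5]
opening: 0.0749
```

```bash
python3 - <<'E'
from h import *
o=sensors.get_obs(); print(o['time'],o['ee_pos'],o['tcp_rot'],o['opening'],o['wrist_force'])
im=camera('top');cv2.imwrite('pics/13.png',im);h=cv2.cvtColor(im,cv2.COLOR_BGR2HSV)
m=(h[...,0]>5)&(h[...,0]<20)&(h[...,1]>100)&(h[...,2]>165); m[:225]=0;m[320:]=0;m[:,:415]=0;m[:,545:]=0
for c,q,_ in blobs(m,60): print('placed',c,q,onz('top',c,.021))
print([(round(d['p'],2),np.round(d['point'])) for d in place_of('coaster_a','top')])
r=(180,0,90); s=seq(None,[((.345,0,.22),r)])
s=seq(s,[((.35,.1,.22),r)])
s=seq(s,[((.461,.154,.2),r),((.461,.154,.1),r),((.461,.154,.04),r)])
m=(h[...,0]>18)&(h[...,0]<32)&(h[...,1]>120); m[:228]=0;m[252:]=0;m[:,:245]=0;m[:,340:]=0
for c,q,_ in blobs(m,60): print('jar',c,q,onz('top',c,.056))
E
```

```text
41.1 [ 0.3827 -0.3288  0.1853] [149.8619  -0.0043 112.4357] 0.07489819548569382 [-0.0248 -0.03   -0.5237]
placed [518.5332 256.3745] [506 244  26  26 542] [ 0.4369 -0.3061]
placed [483.2486 271.209 ] [470 258  27  27 555] [ 0.4004 -0.2221]
placed [446.0179 286.4776] [433 273  27  28 559] [ 0.3631 -0.134 ]
[(0.97, array([520., 258.])), (0.67, array([483., 269.])), (0.63, array([444., 287.]))]
[1.0657, 0.318, 0.0514] [0.1657, -0.0318, 0.1215] OUT
[0.3333, 0.0167, 0.0] [0.0, 0.0, 0.0] 
[0.18, 0.37, 0.0667] [0.0, 0.0, 0.0] 
[0.18, 0.37, 0.4] [0.0, 0.0, 0.0] 
[0.18, 0.37, 0.6] [0.0, 0.0, 0.0] 
jar [257.1706 240.873 ] [249 232  18  18 252] [0.4592 0.3083]
jar [291.2579 240.5079] [283 232  18  18 252] [0.4614 0.2298]
jar [323.9393 241.0283] [316 232  17  19 247] [0.4615 0.1544]
```

Call:
send_rows([
  [[0.15,0.04,-0.03],[0.02,-0.004,0.015],-0.36],
  [[0.3,0.09,-0.05],[0.04,-0.008,0.03],-0.36],
  [[0.46,0.14,-0.03],[0.07,-0.013,0.05],-0.36],
  [[0.62,0.19,0],[0.1,-0.02,0.07],-0.36],
  [[0.78,0.24,0.02],[0.13,-0.025,0.1],-0.36],
  [[0.96,0.29,0.045],[0.166,-0.032,0.12],-0.36],
  [[0.96,0.29,0.045],[0.166,-0.032,0.12],-0.36],
  [[0.96,0.29,0.045],[0.166,-0.032,0.12],-0.36],
  [[0.96,0.29,0.045],[0.166,-0.032,0.12],-0.36],
])

```text
time: 42.1
ee_pos: [0.3494, -0.0297, 0.2141]
tcp_rot: [-179.7, -0.2, 90.6]
wrist_force: [0.6, -0.1, 0.2]
opening: 0.0578
```

```bash
python3 - <<'E'
from h import *
o=sensors.get_obs(); print(o['time'],o['ee_pos'],o['tcp_rot'],o['opening'],o['q'])
r=(180,0,90); s=seq(None,[((.345,0,.22),r),((.36,.13,.22),r)])
s=seq(s,[((.4612,.154,.18),r),((.4612,.154,.1),r)])
s=seq(s,[((.4612,.154,.03),r)])
E
```

```text
42.1 [ 0.3494 -0.0297  0.2141] [-179.7364   -0.1728   90.5525] 0.057828377025454195 [ -4.9842 -22.1891 -15.7064  96.7618   0.1465  -5.5375]
[0.0993, -0.0138, -0.0192] [-0.0015, -0.001, 0.0031] 
[0.5322, 0.0404, -0.0181] [-0.0015, -0.001, 0.0031] 
[0.08, 0.3373, 0.1333] [0.0, 0.0, 0.0] 
[0.08, 0.3373, 0.4] [0.0, 0.0, 0.0] 
[0.0, -0.0, 0.2333] [0.0, 0.0, 0.0]
```

Call:
send_rows([
  [[0.1,-0.01,-0.02],[0,0,0.003],-0.36],
  [[0.25,0,-0.02],[0,0,0.003],-0.36],
  [[0.4,0.02,-0.02],[0,0,0.003],-0.36],
  [[0.532,0.04,-0.018],[-0.001,-0.001,0.003],-0.36],
  [[0.532,0.04,-0.018],[-0.001,-0.001,0.003],-0.36],
  [[0.532,0.04,-0.018],[-0.001,-0.001,0.003],-0.36],
])

```text
time: 42.7
ee_pos: [0.3605, 0.1284, 0.2202]
tcp_rot: [-179.9, 0.0, 89.8]
wrist_force: [0.0, -1.0, -0.1]
opening: 0.058
```

Call:
send_rows([
  [[0.04,0.15,0.05],[0,0,0],-0.36],
  [[0.08,0.337,0.13],[0,0,0],-0.36],
  [[0.08,0.337,0.22],[0,0,0],-0.36],
  [[0.08,0.337,0.33],[0,0,0],-0.36],
  [[0.08,0.337,0.4],[0,0,0],-0.36],
  [[0.08,0.337,0.4],[0,0,0],-0.36],
  [[0.08,0.337,0.4],[0,0,0],-0.36],
  [[0.08,0.337,0.4],[0,0,0],-0.36],
])

```text
time: 43.5
ee_pos: [0.4623, 0.1518, 0.1024]
tcp_rot: [179.9, -0.0, 89.7]
wrist_force: [0.8, 0.7, 0.1]
opening: 0.0581
```

```bash
python3 - <<'E'
from h import *
o=sensors.get_obs(); print(o['time'],o['ee_pos'],o['tcp_rot'],o['opening'],o['wrist_force'])
r=(180,0,90); s=seq(None,[((.4612,.154,.03),r)])
a=camera('side');cv2.imwrite('pics/14.png',cv2.resize(a[140:320,220:400],None,fx=3.3,fy=3.3))
E
```

```text
43.5 [0.4623 0.1518 0.1024] [179.9088  -0.0307  89.7123] 0.05805045256566126 [0.8083 0.699  0.091 ]
[0.0071, -0.0041, 0.2414] [0.0005, -0.0002, -0.0016]
```

View pics/14.png

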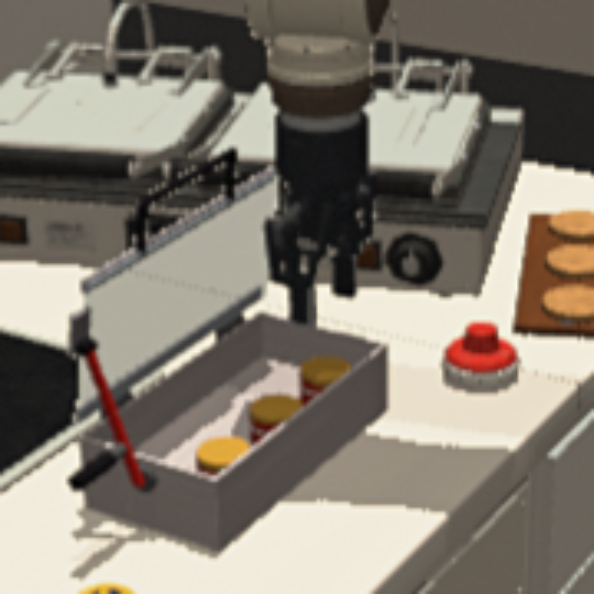

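Picture 11: the gripper is above the right-hand jar at crop (325,370) and clear of the lid. All three coasters are on the board and the lid is still propped.

Call:
send_rows([
  [[0.007,-0.004,0.07],[0,0,-0.002],-0.36],
  [[0.007,-0.004,0.15],[0,0,-0.002],-0.36],
  [[0.007,-0.004,0.21],[0,0,-0.002],-0.36],
  [[0.007,-0.004,0.24],[0,0,-0.002],-0.36],
  [[0.007,-0.004,0.241],[0,0,-0.002],-0.36],
  [[0.007,-0.004,0.241],[0,0,-0.002],0],
  [[0.007,-0.004,0.241],[0,0,-0.002],1],
  [[0.007,-0.004,0.241],[0,0,-0.002],1],
  [[0.007,-0.004,0.241],[0,0,-0.002],1],
  [[0.007,-0.004,0.241],[0,0,-0.002],1],
], force=40)

```text
time: 44.55
ee_pos: [0.461, 0.1549, 0.0298]
tcp_rot: [179.9, -0.0, 90.2]
wrist_force: [-0.8, -0.5, 7.2]
opening: 0.0428
```

```bash
python3 - <<'E'
from h import *
o=sensors.get_obs(); print(o['time'],o['ee_pos'],o['tcp_rot'],o['opening'],o['wrist_force'])
r=(180,0,90); e=o['ee_pos']
s=seq(None,[(e+[0,0,.17],r),((.36,.13,.21),r)])
s=seq(s,[((.345,0,.21),r),((.36,-.13,.21),(180,0,112.5))])
s=seq(s,[((.436,-.3055,.21),(180,0,112.5)),((.4365,-.3055,.1),(180,0,112.5)),((.4365,-.3055,e[2]),(180,0,112.5))])
E
```

```text
44.55 [0.461  0.1549 0.0298] [179.9152  -0.0241  90.1547] 0.042794061061688884 [-0.7872 -0.5232  7.2098]
[0.0002, 0.0008, -0.5667] [0.0005, -0.0001, 0.0009] 
[-0.0818, -0.336, -0.6012] [0.0005, -0.0001, 0.0009] 
[-0.4333, -0.05, -0.0] [0.0, 0.0, 0.0] 
[-0.8667, 0.0, 0.0] [-0.0, 0.0, -0.125] 
[-0.6374, 0.0102, 0.0] [0.0, 0.0, 0.0] 
[-0.6381, 0.0117, 0.3667] [0.0, 0.0, 0.0] 
[-0.6381, 0.0117, 0.6007] [0.0, 0.0, 0.0]
```

Call:
send_rows([
  [[0,0,-0.08],[0,0,0],1],
  [[0,0,-0.2],[0,0,0],1],
  [[0,0,-0.33],[0,0,0],1],
  [[0,0,-0.45],[0,0,0],1],
  [[0,0,-0.567],[0,0,0],1],
  [[-0.03,-0.12,-0.59],[0,0,0],1],
  [[-0.06,-0.24,-0.6],[0,0,0],1],
  [[-0.082,-0.336,-0.601],[0,0,0],1],
  [[-0.082,-0.336,-0.601],[0,0,0],1],
  [[-0.082,-0.336,-0.601],[0,0,0],1],
])

```text
time: 45.55
ee_pos: [0.3596, 0.1299, 0.2094]
tcp_rot: [179.9, -0.0, 90.2]
wrist_force: [0.5, -0.4, -0.1]
opening: 0.0429
```

Call:
send_rows([
  [[-0.15,-0.02,0],[0,0,0],1],
  [[-0.3,-0.035,0],[0,0,0],1],
  [[-0.433,-0.05,0],[0,0,0],1],
  [[-0.58,-0.03,0],[0,0,-0.04],1],
  [[-0.72,-0.02,0],[0,0,-0.08],1],
  [[-0.867,0,0],[0,0,-0.125],1],
  [[-0.867,0,0],[0,0,-0.125],1],
  [[-0.867,0,0],[0,0,-0.125],1],
  [[-0.867,0,0],[0,0,-0.125],1],
])

```text
time: 46.45
ee_pos: [0.3605, -0.1304, 0.2085]
tcp_rot: [-179.9, -0.1, 112.5]
wrist_force: [-0.0, 0.6, -0.6]
opening: 0.0426
```

Call:
send_rows([
  [[-0.15,0,0],[0,0,0],1],
  [[-0.3,0.004,0],[0,0,0],1],
  [[-0.45,0.007,0],[0,0,0],1],
  [[-0.637,0.01,0],[0,0,0],1],
  [[-0.638,0.011,0.1],[0,0,0],1],
  [[-0.638,0.012,0.23],[0,0,0],1],
  [[-0.638,0.012,0.366],[0,0,0],1],
  [[-0.638,0.012,0.366],[0,0,0],1],
  [[-0.638,0.012,0.366],[0,0,0],1],
])

```text
time: 47.35
ee_pos: [0.4376, -0.3045, 0.0997]
tcp_rot: [-179.9, -0.0, 112.7]
wrist_force: [0.4, -0.4, 0.8]
opening: 0.0432
```

```bash
python3 - <<'E'
from h import *
o=sensors.get_obs(); print(o['time'],o['ee_pos'],o['tcp_rot'],o['opening'],o['wrist_force'])
r=(180,0,112.5)
s=seq(None,[((.4365,-.3055,.0295),r)])
a=camera('side');cv2.imwrite('pics/15.png',a)
print('jam',[(round(d['p'],2),np.round(d['point'])) for d in place_of('jam_a','side')])
e=o['ee_pos'];print('expected held jar',proj('side',e-[0,0,.008]))
E
```

```text
47.35 [ 0.4376 -0.3045  0.0997] [-179.9353   -0.0435  112.6999] 0.04316697225832651 [ 0.3562 -0.3708  0.8065]
[-0.0017, -0.0043, 0.2341] [-0.0004, -0.0002, 0.0011] 
jam [(0.69, array([288., 287.])), (0.62, array([304., 278.])), (0.46, array([395., 187.]))]
expected held jar [[395.3931 186.9331]]
```

Held as expected. I'll lower the jar and release it.

Call:
send_rows([
  [[-0.002,-0.004,0.07],[0,0,0.001],1],
  [[-0.002,-0.004,0.14],[0,0,0.001],1],
  [[-0.002,-0.004,0.19],[0,0,0.001],1],
  [[-0.002,-0.004,0.22],[0,0,0.001],1],
  [[-0.002,-0.004,0.234],[0,0,0.001],1],
  [[-0.002,-0.004,0.234],[0,0,0.001],1],
  [[-0.002,-0.004,0.234],[0,0,0.001],1],
])

```text
time: 48.15
ee_pos: [0.4367, -0.3069, 0.0296]
tcp_rot: [-180.0, 0.1, 112.5]
wrist_force: [-0.1, -0.9, -1.1]
opening: 0.0428
```

Call:
send_rows([
  [[0,0,0],[0,0,0],0.1],
  [[0,0,0],[0,0,0],-0.2],
  [[0,0,0],[0,0,0],-0.36],
  [[0,0,0],[0,0,0],-0.36],
  [[0,0,-0.05],[0,0,0],-0.36],
  [[0,0,-0.15],[0,0,0],-0.36],
  [[0,0,-0.3],[0,0,0],-0.36],
  [[0,0,-0.45],[0,0,0],-0.36],
  [[0,0,-0.6],[0,0,0],-0.36],
  [[0,0,-0.6],[0,0,0],-0.36],
])

```text
time: 49.15
ee_pos: [0.438, -0.3076, 0.2167]
tcp_rot: [179.7, 0.5, 112.5]
wrist_force: [-0.9, -0.5, -0.8]
opening: 0.0584
```

```bash
python3 - <<'E'
from h import *
o=sensors.get_obs(); print(o['time'],o['ee_pos'],o['tcp_rot'],o['opening'],o['wrist_force'])
r=(180,0,90)
s=seq(None,[((.36,-.13,.21),(180,0,112.5)),((.345,-.02,.21),r)])
s=seq(s,[((.345,.0,.21),r),((.36,.2,.21),r)])
s=seq(s,[((.461,.2298,.18),r),((.461,.2298,.1),r)])
a=camera('side');cv2.imwrite('pics/16.png',a)
print('jam',[(round(d['p'],2),np.round(d['point'])) for d in place_of('jam_a','side')],proj('side',[.4369,-.3061,.021]))
E
```

```text
49.15 [ 0.438  -0.3076  0.2167] [179.7286   0.4939 112.4736] 0.058387299575805046 [-0.9211 -0.4586 -0.7766]
[0.6466, -0.0139, 0.0169] [0.0015, 0.0027, -0.0001] 
[1.0046, 0.0801, 0.0142] [0.002, 0.0024, 0.1249] OUT
[0.0667, -0.0, -0.0] [0.0, 0.0, 0.0] 
[0.7333, 0.05, 0.0] [0.0, 0.0, 0.0] 
[0.0993, 0.3367, 0.1] [0.0, 0.0, 0.0] 
[0.0993, 0.3367, 0.3667] [0.0, 0.0, 0.0] 
jam [(0.46, array([302., 274.])), (0.43, array([393., 208.])), (0.43, array([289., 285.]))] [[394.8661 206.3509]]
```

Call:
send_rows([
  [[0.15,0,0.005],[0,0,0],-0.36],
  [[0.3,-0.006,0.01],[0,0,0],-0.36],
  [[0.45,-0.01,0.015],[0,0,0],-0.36],
  [[0.646,-0.014,0.017],[0.002,0.003,0],-0.36],
  [[0.8,0.03,0.016],[0.002,0.003,0.05],-0.36],
  [[1,0.08,0.014],[0.002,0.002,0.125],-0.36],
  [[1,0.08,0.014],[0.002,0.002,0.125],-0.36],
  [[1,0.08,0.014],[0.002,0.002,0.125],-0.36],
  [[1,0.08,0.014],[0.002,0.002,0.125],-0.36],
])

```text
time: 50.15
ee_pos: [0.3433, -0.0192, 0.204]
tcp_rot: [-179.5, -0.3, 90.1]
wrist_force: [-0.2, -1.0, -0.0]
opening: 0.0581
```

Call:
send_rows([
  [[0.07,0,0],[0,0,0],-0.36],
  [[0.23,0.01,0],[0,0,0],-0.36],
  [[0.39,0.025,0],[0,0,0],-0.36],
  [[0.55,0.04,0],[0,0,0],-0.36],
  [[0.733,0.05,0],[0,0,0],-0.36],
  [[0.733,0.05,0],[0,0,0],-0.36],
  [[0.733,0.05,0],[0,0,0],-0.36],
])

```text
time: 50.85
ee_pos: [0.3588, 0.2, 0.2045]
tcp_rot: [-179.4, -0.2, 90.1]
wrist_force: [0.3, -0.3, 0.4]
opening: 0.0579
```

Call:
send_rows([
  [[0.05,0.15,0.04],[0,0,0],-0.36],
  [[0.099,0.337,0.1],[0,0,0],-0.36],
  [[0.099,0.337,0.2],[0,0,0],-0.36],
  [[0.099,0.337,0.3],[0,0,0],-0.36],
  [[0.099,0.337,0.366],[0,0,0],-0.36],
  [[0.099,0.337,0.366],[0,0,0],-0.36],
  [[0.099,0.337,0.366],[0,0,0],-0.36],
  [[0.099,0.337,0.366],[0,0,0],-0.36],
])

```text
time: 51.65
ee_pos: [0.4601, 0.2293, 0.0967]
tcp_rot: [-179.7, -0.3, 89.9]
wrist_force: [-0.3, 0.0, 0.7]
opening: 0.0581
```

```bash
python3 - <<'E'
from h import *
o=sensors.get_obs(); print(o['time'],o['ee_pos'],o['tcp_rot'],o['opening'],o['wrist_force'])
r=(180,0,90); s=seq(None,[((.4612,.2298,.03),r)])
im=camera('top');cv2.imwrite('pics/17.png',im);h=cv2.cvtColor(im,cv2.COLOR_BGR2HSV)
m=(h[...,0]>18)&(h[...,0]<32)&(h[...,1]>120); m[:225]=0;m[300:]=0;m[:,:245]=0
for c,q,_ in blobs(m,60): print('jar',c,q,onz('top',c,.055))
E
```

```text
51.65 [0.4601 0.2293 0.0967] [-179.6544   -0.3201   89.9172] 0.05812464817969689 [-0.2538  0.0262  0.6946]
[0.0003, 0.005, 0.2224] [-0.0019, -0.0018, -0.0005] 
jar [523.8889 254.6624] [516 246  17  18 234] [ 0.4378 -0.3047]
```

Jar 1 is centred to within about 2 mm. Next is the middle jar.

Call:
send_rows([
  [[0,0.005,0.07],[-0.002,-0.002,0],-0.36],
  [[0,0.005,0.14],[-0.002,-0.002,0],-0.36],
  [[0,0.005,0.19],[-0.002,-0.002,0],-0.36],
  [[0,0.005,0.222],[-0.002,-0.002,0],-0.36],
  [[0,0.005,0.222],[-0.002,-0.002,0],-0.36],
  [[0,0.005,0.222],[-0.002,-0.002,0],0],
  [[0,0.005,0.222],[-0.002,-0.002,0],1],
  [[0,0.005,0.222],[-0.002,-0.002,0],1],
  [[0,0.005,0.222],[-0.002,-0.002,0],1],
  [[0,0.005,0.222],[-0.002,-0.002,0],1],
])

```text
time: 52.7
ee_pos: [0.4608, 0.2305, 0.0294]
tcp_rot: [-180.0, 0.0, 90.0]
wrist_force: [-0.3, 0.2, 5.7]
opening: 0.0429
```

```bash
python3 - <<'E'
from h import *
o=sensors.get_obs(); print(o['time'],o['ee_pos'],o['tcp_rot'],o['opening'],o['wrist_force'])
r=(180,0,90); e=o['ee_pos']; R=(180,0,112.5)
s=seq(None,[(e+[0,0,.17],r),((.36,.2,.21),r)])
s=seq(s,[((.345,0,.21),r),((.35,-.06,.21),r)])
s=seq(s,[((.36,-.13,.21),R),((.4003,-.222,.21),R),((.4003,-.222,.1),R)])
E
```

```text
52.7 [0.4608 0.2305 0.0294] [-179.9848    0.0496   89.9773] 0.04286423792635871 [-0.2824  0.2168  5.695 ]
[-0.0005, -0.0002, -0.5667] [-0.0001, 0.0003, -0.0001] 
[-0.1023, -0.3361, -0.6018] [-0.0001, 0.0003, -0.0001] 
[-0.6667, -0.05, -0.0] [0.0, 0.0, 0.0] 
[-0.8667, -0.0333, -0.0] [0.0, 0.0, 0.0] 
[-0.2333, 0.0333, 0.0] [-0.0, 0.0, -0.125] 
[-0.54, 0.1677, 0.0] [-0.0, 0.0, -0.125] 
[-0.54, 0.1677, 0.3667] [-0.0, 0.0, -0.125]
```

Call:
send_rows([
  [[0,0,-0.08],[0,0,0],1],
  [[0,0,-0.2],[0,0,0],1],
  [[0,0,-0.33],[0,0,0],1],
  [[0,0,-0.45],[0,0,0],1],
  [[0,0,-0.567],[0,0,0],1],
  [[-0.03,-0.12,-0.59],[0,0,0],1],
  [[-0.07,-0.24,-0.6],[0,0,0],1],
  [[-0.102,-0.336,-0.602],[0,0,0],1],
  [[-0.102,-0.336,-0.602],[0,0,0],1],
  [[-0.102,-0.336,-0.602],[0,0,0],1],
])

```text
time: 53.7
ee_pos: [0.3597, 0.2, 0.2096]
tcp_rot: [-180.0, 0.1, 90.0]
wrist_force: [-0.4, 0.3, -1.1]
opening: 0.0431
```

Call:
send_rows([
  [[-0.15,-0.01,0],[0,0,0],1],
  [[-0.3,-0.02,0],[0,0,0],1],
  [[-0.45,-0.035,0],[0,0,0],1],
  [[-0.6,-0.045,0],[0,0,0],1],
  [[-0.74,-0.045,0],[0,0,0],1],
  [[-0.867,-0.033,0],[0,0,0],1],
  [[-0.867,-0.033,0],[0,0,0],1],
  [[-0.867,-0.033,0],[0,0,0],1],
])

```text
time: 54.5
ee_pos: [0.3501, -0.0611, 0.2093]
tcp_rot: [-179.8, 0.1, 89.8]
wrist_force: [-0.3, 0.0, -0.8]
opening: 0.0427
```

Call:
send_rows([
  [[-0.12,0.015,0],[0,0,-0.04],1],
  [[-0.233,0.033,0],[0,0,-0.08],1],
  [[-0.38,0.1,0],[0,0,-0.125],1],
  [[-0.54,0.168,0],[0,0,-0.125],1],
  [[-0.54,0.168,0.1],[0,0,-0.125],1],
  [[-0.54,0.168,0.23],[0,0,-0.125],1],
  [[-0.54,0.168,0.366],[0,0,-0.125],1],
  [[-0.54,0.168,0.366],[0,0,-0.125],1],
  [[-0.54,0.168,0.366],[0,0,-0.125],1],
])

```text
time: 55.4
ee_pos: [0.4002, -0.2214, 0.1006]
tcp_rot: [-179.8, -0.0, 112.6]
wrist_force: [-0.3, 0.5, -0.2]
opening: 0.0428
```

```bash
python3 - <<'E'
from h import *
o=sensors.get_obs(); print(o['time'],o['ee_pos'],o['tcp_rot'],o['opening'],o['wrist_force'])
r=(180,0,112.5)
s=seq(None,[((.4003,-.222,.0293),r)])
a=camera('side');cv2.imwrite('pics/18.png',a)
print('jam',[(round(d['p'],2),np.round(d['point'])) for d in place_of('jam_a','side')])
e=o['ee_pos'];print('expected held jar',proj('side',e-[0,0,.008]))
E
```

```text
55.4 [ 0.4002 -0.2214  0.1006] [-179.8359   -0.0024  112.5719] 0.042825257686826955 [-0.2893  0.456  -0.2194]
[-0.0018, 0.0001, 0.2377] [-0.0009, -0.0, 0.0004] 
jam [(0.64, array([285., 288.])), (0.51, array([394., 197.])), (0.41, array([398., 207.]))]
expected held jar [[395.4014 197.032 ]]
```

Call:
send_rows([
  [[-0.002,0,0.07],[0,0,0],1],
  [[-0.002,0,0.14],[0,0,0],1],
  [[-0.002,0,0.19],[0,0,0],1],
  [[-0.002,0,0.22],[0,0,0],1],
  [[-0.002,0,0.237],[0,0,0],1],
  [[-0.002,0,0.237],[0,0,0],1],
  [[-0.002,0,0.237],[0,0,0],1],
])

```text
time: 56.2
ee_pos: [0.4005, -0.2233, 0.03]
tcp_rot: [-179.9, 0.1, 112.5]
wrist_force: [-0.2, -0.2, -0.7]
opening: 0.0429
```

Call:
send_rows([
  [[0,0,0],[0,0,0],0.1],
  [[0,0,0],[0,0,0],-0.2],
  [[0,0,0],[0,0,0],-0.36],
  [[0,0,0],[0,0,0],-0.36],
  [[0,0,-0.05],[0,0,0],-0.36],
  [[0,0,-0.15],[0,0,0],-0.36],
  [[0,0,-0.3],[0,0,0],-0.36],
  [[0,0,-0.45],[0,0,0],-0.36],
  [[0,0,-0.6],[0,0,0],-0.36],
  [[0,0,-0.6],[0,0,0],-0.36],
])

```text
time: 57.2
ee_pos: [0.4019, -0.2237, 0.2151]
tcp_rot: [179.8, 0.4, 112.5]
wrist_force: [-1.0, 0.2, -0.6]
opening: 0.0582
```

```bash
python3 - <<'E'
from h import *
o=sensors.get_obs(); print(o['time'],o['ee_pos'],o['tcp_rot'],o['opening'],o['wrist_force'])
r=(180,0,90)
s=seq(None,[((.36,-.13,.21),(180,0,112.5)),((.345,0,.21),r)])
s=seq(s,[((.36,.26,.21),r)])
s=seq(s,[((.4595,.3083,.18),r),((.4595,.3083,.1),r)])
E
```

```text
57.2 [ 0.4019 -0.2237  0.2151] [179.8195   0.4405 112.4707] 0.05823590577087253 [-0.9607  0.1634 -0.6182]
[0.3421, -0.0098, 0.0145] [0.001, 0.0024, -0.0002] 
[0.7616, 0.1096, 0.0117] [0.0015, 0.0022, 0.1248] 
[0.8667, 0.05, 0.0] [0.0, 0.0, 0.0] 
[0.161, 0.3317, 0.1] [0.0, 0.0, 0.0] 
[0.161, 0.3317, 0.3667] [0.0, 0.0, 0.0]
```

Call:
send_rows([
  [[0.15,0,0.005],[0,0,0],-0.36],
  [[0.342,-0.01,0.014],[0,0,0],-0.36],
  [[0.48,0.03,0.013],[0,0,0.04],-0.36],
  [[0.62,0.07,0.012],[0,0,0.08],-0.36],
  [[0.762,0.11,0.012],[0.001,0.002,0.125],-0.36],
  [[0.762,0.11,0.012],[0.001,0.002,0.125],-0.36],
  [[0.762,0.11,0.012],[0.001,0.002,0.125],-0.36],
  [[0.762,0.11,0.012],[0.001,0.002,0.125],-0.36],
])

```text
time: 58.0
ee_pos: [0.3434, 0.001, 0.205]
tcp_rot: [-179.7, -0.2, 90.1]
wrist_force: [0.2, -0.2, -0.2]
opening: 0.0579
```

Call:
send_rows([
  [[0.15,0,0],[0,0,0],-0.36],
  [[0.3,0.01,0],[0,0,0],-0.36],
  [[0.45,0.02,0],[0,0,0],-0.36],
  [[0.6,0.03,0],[0,0,0],-0.36],
  [[0.75,0.04,0],[0,0,0],-0.36],
  [[0.867,0.05,0],[0,0,0],-0.36],
  [[0.867,0.05,0],[0,0,0],-0.36],
  [[0.867,0.05,0],[0,0,0],-0.36],
])

```text
time: 58.8
ee_pos: [0.359, 0.2607, 0.2054]
tcp_rot: [-179.6, -0.2, 90.0]
wrist_force: [0.6, -0.0, 0.3]
opening: 0.0581
```

Call:
send_rows([
  [[0.08,0.15,0.04],[0,0,0],-0.36],
  [[0.161,0.332,0.1],[0,0,0],-0.36],
  [[0.161,0.332,0.2],[0,0,0],-0.36],
  [[0.161,0.332,0.3],[0,0,0],-0.36],
  [[0.161,0.332,0.366],[0,0,0],-0.36],
  [[0.161,0.332,0.366],[0,0,0],-0.36],
  [[0.161,0.332,0.366],[0,0,0],-0.36],
  [[0.161,0.332,0.366],[0,0,0],-0.36],
])

```text
time: 59.6
ee_pos: [0.4584, 0.3095, 0.0977]
tcp_rot: [-179.8, -0.3, 89.9]
wrist_force: [0.4, 1.2, 0.6]
opening: 0.058
```

```bash
python3 - <<'E'
from h import *
o=sensors.get_obs(); print(o['time'],o['ee_pos'],o['tcp_rot'],o['opening'],o['wrist_force'])
r=(180,0,90); s=seq(None,[((.4597,.3083,.03),r)])
im=camera('top');cv2.imwrite('pics/19.png',im);h=cv2.cvtColor(im,cv2.COLOR_BGR2HSV)
m=(h[...,0]>18)&(h[...,0]<32)&(h[...,1]>120); m[:225]=0;m[300:]=0;m[:,:245]=0
for c,q,_ in blobs(m,60): print('jar',c,q,onz('top',c,.055))
m=(h[...,0]>5)&(h[...,0]<20)&(h[...,1]>100)&(h[...,2]>165); m[:225]=0;m[320:]=0;m[:,:415]=0;m[:,545:]=0
for c,q,_ in blobs(m,30): print('placed',c,q,onz('top',c,.021))
E
```

```text
59.6 [0.4584 0.3095 0.0977] [-179.7768   -0.3048   89.9262] 0.05802006655460695 [0.4428 1.1575 0.6359]
[-0.0053, 0.0053, 0.2258] [-0.0012, -0.0017, -0.0004] 
jar [523.8361 254.6555] [516 246  17  18 238] [ 0.4378 -0.3046]
jar [487.5472 269.6142] [479 261  18  18 254] [ 0.4021 -0.2207]
placed [520.9336 256.465 ] [506 244  28  26 286] [ 0.4368 -0.3117]
placed [483.1881 272.5297] [471 258  27  27 202] [ 0.3973 -0.2219]
placed [445.9963 286.3923] [433 274  27  26 543] [ 0.3633 -0.134 ]
```

Both placed jars are centred within about 2 mm. Now the last one.

Call:
send_rows([
  [[-0.005,0.005,0.07],[-0.001,-0.002,0],-0.36],
  [[-0.005,0.005,0.14],[-0.001,-0.002,0],-0.36],
  [[-0.005,0.005,0.19],[-0.001,-0.002,0],-0.36],
  [[-0.005,0.005,0.226],[-0.001,-0.002,0],-0.36],
  [[-0.005,0.005,0.226],[-0.001,-0.002,0],-0.36],
  [[-0.005,0.005,0.226],[-0.001,-0.002,0],0],
  [[-0.005,0.005,0.226],[-0.001,-0.002,0],1],
  [[-0.005,0.005,0.226],[-0.001,-0.002,0],1],
  [[-0.005,0.005,0.226],[-0.001,-0.002,0],1],
  [[-0.005,0.005,0.226],[-0.001,-0.002,0],1],
])

```text
time: 60.65
ee_pos: [0.459, 0.309, 0.0289]
tcp_rot: [-179.9, 0.1, 90.0]
wrist_force: [0.3, 0.1, 5.4]
opening: 0.0429
```

```bash
python3 - <<'E'
from h import *
o=sensors.get_obs(); print(o['time'],o['ee_pos'],o['tcp_rot'],o['opening'],o['wrist_force'])
r=(180,0,90); e=o['ee_pos']; R=(180,0,112.5)
s=seq(None,[(e+[0,0,.17],r),((.36,.26,.21),r)])
s=seq(s,[((.345,0,.21),r)])
s=seq(s,[((.3632,-.134,.21),R),((.3632,-.134,.1),R)])
E
```

```text
60.65 [0.459  0.309  0.0289] [-179.9084    0.0839   89.9765] 0.042899328395994966 [0.3017 0.1074 5.3521]
[-0.0008, -0.0009, -0.5667] [-0.0005, 0.0005, -0.0001] 
[-0.1644, -0.3309, -0.6028] [-0.0005, 0.0005, -0.0001] 
[-0.8667, -0.05, -0.0] [0.0, 0.0, 0.0] 
[-0.4467, 0.0607, 0.0] [-0.0, 0.0, -0.125] 
[-0.4467, 0.0607, 0.3667] [-0.0, 0.0, -0.125]
```

Call:
send_rows([
  [[0,0,-0.08],[0,0,0],1],
  [[0,0,-0.2],[0,0,0],1],
  [[0,0,-0.33],[0,0,0],1],
  [[0,0,-0.45],[0,0,0],1],
  [[0,0,-0.567],[0,0,0],1],
  [[-0.05,-0.12,-0.59],[0,0,0],1],
  [[-0.11,-0.24,-0.6],[0,0,0],1],
  [[-0.164,-0.331,-0.603],[0,0,0],1],
  [[-0.164,-0.331,-0.603],[0,0,0],1],
  [[-0.164,-0.331,-0.603],[0,0,0],1],
])

```text
time: 61.65
ee_pos: [0.3597, 0.26, 0.2097]
tcp_rot: [-179.9, 0.1, 90.0]
wrist_force: [1.3, 0.4, 0.0]
opening: 0.043
```

Call:
send_rows([
  [[-0.15,-0.01,0],[0,0,0],1],
  [[-0.3,-0.02,0],[0,0,0],1],
  [[-0.45,-0.03,0],[0,0,0],1],
  [[-0.6,-0.04,0],[0,0,0],1],
  [[-0.75,-0.045,0],[0,0,0],1],
  [[-0.867,-0.05,0],[0,0,0],1],
  [[-0.867,-0.05,0],[0,0,0],1],
  [[-0.867,-0.05,0],[0,0,0],1],
])

```text
time: 62.45
ee_pos: [0.3452, -0.0008, 0.2098]
tcp_rot: [-179.8, 0.1, 89.8]
wrist_force: [0.2, 0.1, -0.4]
opening: 0.0433
```

Call:
send_rows([
  [[-0.15,0.02,0],[0,0,-0.04],1],
  [[-0.3,0.04,0],[0,0,-0.08],1],
  [[-0.447,0.061,0],[0,0,-0.125],1],
  [[-0.447,0.061,0],[0,0,-0.125],1],
  [[-0.447,0.061,0.1],[0,0,-0.125],1],
  [[-0.447,0.061,0.23],[0,0,-0.125],1],
  [[-0.447,0.061,0.366],[0,0,-0.125],1],
  [[-0.447,0.061,0.366],[0,0,-0.125],1],
  [[-0.447,0.061,0.366],[0,0,-0.125],1],
])

```text
time: 63.35
ee_pos: [0.3629, -0.1337, 0.1011]
tcp_rot: [-179.8, 0.0, 112.6]
wrist_force: [0.1, -0.5, 0.6]
opening: 0.0428
```

```bash
python3 - <<'E'
from h import *
o=sensors.get_obs(); print(o['time'],o['ee_pos'],o['tcp_rot'],o['opening'],o['wrist_force'])
r=(180,0,112.5)
s=seq(None,[((.3632,-.134,.0288),r)])
a=camera('side');cv2.imwrite('pics/20.png',a)
print('jam',[(round(d['p'],2),np.round(d['point'])) for d in place_of('jam_a','side')])
e=o['ee_pos'];print('expected held jar',proj('side',e-[0,0,.008]))
E
```

```text
63.35 [ 0.3629 -0.1337  0.1011] [-179.7544    0.0188  112.5667] 0.04280249810959799 [ 0.1233 -0.5235  0.5557]
[-0.0011, 0.0016, 0.2408] [-0.0014, 0.0001, 0.0004] 
jam [(0.51, array([393., 221.])), (0.4, array([397., 209.])), (0.26, array([390., 226.]))]
expected held jar [[394.7739 208.7602]]
```

Call:
send_rows([
  [[-0.001,0.001,0.07],[0,0,0],1],
  [[-0.001,0.001,0.14],[-0.001,0,0],1],
  [[-0.001,0.001,0.19],[-0.001,0,0],1],
  [[-0.001,0.001,0.22],[-0.001,0,0],1],
  [[-0.001,0.001,0.24],[-0.001,0,0],1],
  [[-0.001,0.001,0.24],[-0.001,0,0],1],
  [[-0.001,0.001,0.24],[-0.001,0,0],1],
])

```text
time: 64.15
ee_pos: [0.3633, -0.135, 0.0293]
tcp_rot: [180.0, 0.1, 112.5]
wrist_force: [0.2, -0.6, -0.4]
opening: 0.0427
```

Call:
send_rows([
  [[0,0,0],[0,0,0],0.1],
  [[0,0,0],[0,0,0],-0.2],
  [[0,0,0],[0,0,0],-0.36],
  [[0,0,0],[0,0,0],-0.36],
  [[0,0,-0.05],[0,0,0],-0.36],
  [[0,0,-0.15],[0,0,0],-0.36],
  [[0,0,-0.3],[0,0,0],-0.36],
  [[0,0,-0.45],[0,0,0],-0.36],
  [[0,0,-0.6],[0,0,0],-0.36],
  [[0,0,-0.6],[0,0,0],-0.36],
])

```text
time: 65.15
ee_pos: [0.3644, -0.1353, 0.2141]
tcp_rot: [179.7, 0.4, 112.5]
wrist_force: [0.1, 0.5, -0.5]
opening: 0.0585
```

Call:
send_rows([
  [[0.15,0.06,0],[0,0,0],-0.36],
  [[0.3,0.12,0],[0,0,0],-0.36],
  [[0.45,0.14,0],[0,0,0],-0.36],
  [[0.6,0.15,0],[0,0,0],-0.36],
  [[0.6,0.15,0],[0,0,0],-0.36],
])

```text
time: 65.65
ee_pos: [0.334, 0.0529, 0.208]
tcp_rot: [-180.0, 0.0, 112.9]
wrist_force: [-0.7, -0.1, 0.5]
opening: 0.0582
```

```bash
python3 - <<'E'
from h import *
o=sensors.get_obs(); print(o['time'],o['ee_pos'],o['opening'],o['wrist_force'])
im=camera('top');h=cv2.cvtColor(im,cv2.COLOR_BGR2HSV)
m=(h[...,0]>18)&(h[...,0]<32)&(h[...,1]>120); m[:225]=0;m[305:]=0;m[:,:245]=0
for c,q,_ in blobs(m,60): print('jar',c,q,onz('top',c,.055))
a=camera('side')
for l in ('lid_handle','stay_knob','jam_a','timer','spice_jar'): print(l,[(round(d['p'],2),np.round(d['point'])) for d in place_of(l,'side')])
cv2.imwrite('pics/21.png',np.hstack([cv2.resize(a[140:380,220:440],(550,600)),cv2.resize(im[220:320,415:545],(250,192)).repeat(1,0)[:192].copy() if 0 else np.vstack([cv2.resize(im[220:320,420:545],(250,200)),cv2.resize(im[170:280,200:350],(250,400))])]))
E
```

```text
65.65 [0.334  0.0529 0.208 ] 0.05816905070803916 [-0.7393 -0.091   0.5007]
jar [523.8807 254.6296] [516 246  17  18 243] [ 0.4379 -0.3047]
jar [487.6602 269.6055] [479 261  18  18 256] [ 0.4021 -0.2209]
lid_handle [(0.62, array([295., 281.])), (0.6, array([276., 192.]))]
stay_knob [(0.64, array([249., 286.]))]
jam_a [(0.59, array([395., 219.])), (0.52, array([397., 208.])), (0.44, array([393., 231.]))]
timer [(0.81, array([363., 253.])), (0.53, array([274., 249.]))]
spice_jar [(0.67, array([255., 360.]))]
```

View pics/21.png

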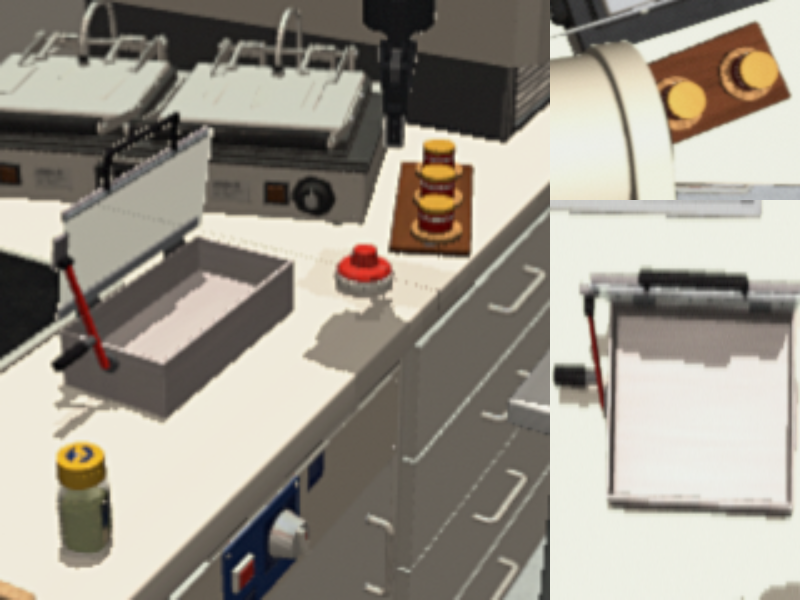

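Picture 12: the bin is empty, the lid rests on the stay, and three jars stand upright on coasters on the board. The spice jar and timer are in place. The arm hides the third jar from the top camera, so I'll move it aside for one more measurement.

Call:
send_rows([
  [[0.15,0,0],[0,0,0],-0.36],
  [[0.3,0,0],[0,0,0],-0.36],
  [[0.45,0,0],[0,0,0],-0.36],
  [[0.6,0,0],[0,0,0],-0.36],
  [[0.6,0,0],[0,0,0],-0.36],
  [[0.6,0,0],[0,0,0],-0.36],
])

```text
time: 66.6
ee_pos: [0.2666, 0.2153, 0.2078]
tcp_rot: [-179.9, 0.1, 112.6]
wrist_force: [0.6, 0.3, -0.4]
opening: 0.0582
```

```bash
python3 - <<'E'
from h import *
im=camera('top');h=cv2.cvtColor(im,cv2.COLOR_BGR2HSV)
m=(h[...,0]>18)&(h[...,0]<32)&(h[...,1]>120); m[:225]=0;m[305:]=0;m[:,:405]=0
for c,q,_ in blobs(m,60): print('jar',c,q,onz('top',c,.055))
m=((h[...,0]>5)&(h[...,0]<32)&(h[...,1]>100)&(h[...,2]>165)); m[:225]=0;m[320:]=0;m[:,:415]=0;m[:,545:]=0
for c,q,_ in blobs(m,60): print('coaster+jar',q)
print([(round(d['p'],2),np.round(d['point'])) for d in place_of('coaster_a','top')])
camera('side')
for l in ('lid_handle','stay_knob'): print(l,[(round(d['p'],2),np.round(d['point'])) for d in place_of(l,'side')])
E
```

```text
jar [523.8921 254.6017] [516 246  17  18 241] [ 0.438  -0.3047]
jar [487.6293 269.6255] [479 261  18  18 259] [ 0.402  -0.2209]
jar [449.5444 285.4556] [441 277  18  18 270] [ 0.3645 -0.1334]
coaster+jar [506 244  28  26 427]
coaster+jar [470 258  28  27 448]
coaster+jar [433 273  27  27 463]
[(0.8, array([482., 267.])), (0.7, array([516., 256.])), (0.68, array([445., 285.]))]
lid_handle [(0.56, array([279., 194.]))]
stay_knob [(0.68, array([249., 281.])), (0.36, array([294., 279.])), (0.19, array([396., 228.]))]
```

All three jars are within about 2 mm of their coaster centres, and the lid and stay readings match the propped pose. I'll hand it in.

```bash
python3 -c "
from workcell import bot; print(bot.job_done())"
```

```text
the job is handed in; nothing more can be done
None
```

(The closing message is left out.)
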